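Fish the fallen star block out from behind the shape box

ROBOT

A 6-joint arm with a two-finger parallel gripper is mounted at the origin on the work surface. World frame = base frame: x ahead of the robot, y to its left, z up, the work surface at z = 0. Lengths are in m, angles in rad, forces in N, time in s.
With the tool pointing down it reaches from about 0.375 to 0.9 m from the base axis. Payload 3.1 kg.
Tool frame: the origin (TCP) lies between the finger pads; the fingertips stand 8 mm ahead of it and the grasp point (between the pads) lies 11 mm behind it; z points along the fingers, y is the line along which they close (so a half turn about z gives the same grasp; the last joint's range is limited). The gripper opens to 87 mm and grips with 3 to 60 N. Pads are 19 mm wide; open, the fingers measure 117 mm over their backs; the gripper's body (75 mm by 190 mm) begins 51 mm behind the grasp point.
Start: joints at [1.093, 0.527, 1.433, -0, 1.181, -0.178], TCP at [0.185, 0.597, 0.21] pointing down, gripper open.
Joint ranges: [-3.08, 3.08], [-0.75, 2.2], [0.22, 2.44], [-1.43, 4.57], [0, 2.65], [-2.85, 2.85]. Speed limits (rad/s): [2.79, 2.79, 3.14, 3.14, 3.14, 3.14].

INTERFACE

Orientations are given as a unit quaternion [x, y, z, w].
In Python, from rig import robot, vision, job gives the robot as it stands.
- The arm moves only by the shell command python3 -m handwheel 'ROWS' [OPENING] [FORCE]. ROWS is JSON, a list of rows, each a list of 4 numbers: the shift along the tool's x, y, z as a fraction of full scale, then the turn about the tool's z as a fraction of full scale. A call has 1 to 20 rows; each row is the pose to reach, as a shift and turn from the pose commanded when the call began, along the tool's axes at that moment, turning the shorter way round; what a row does not reach only later rows make up. Full scale, the value 1, is 300 mm for a shift and 2 pi rad for a turn. A row lasts 1/12 s, in which the tool goes at most 41.7 mm and 7.16 degrees, less where a joint would pass 70% of its speed; a pose out of reach is approached as far as the arm can. A call with a number of a shift or a turn outside -1 to 1 is refused whole. A call with a gripper value outside its range is refused whole. OPENING is the opening in per cent of the stroke, from 0 (shut) to 100 (fully open), set as the call begins (- or left out, the last holds). The fingers move at their own pace and stop on an object; FORCE is the grip in N (left out, the last holds). Time passes only in rows, so rows that repeat a pose let the fingers close. It gives the time, the measured TCP pose, the force, the opening and the grip force at its end, in the units of the state.
- robot.get_obs(): the state, without advancing time (a new reading comes with each control period).
- vision.camera(name): name is "scene" or "top"; returns a dict with "frame" (420x560x3 uint8, red, green, blue), "K" (3x3 intrinsics, pixels), "cam_to_world" (4x4, takes a point from camera to world coordinates). Camera axes: x right, y down, z forward; pixel columns grow to the right and rows downward; lengths in m; the calibration is good to about 2 mm. A picture is of the moment at which its call begins. There is no depth.
- job.hand_in(): hands the job in; it is judged then, once.
Trained networks look in the newest picture that a camera, given by its name, has taken for a name from the list of things; names that differ only in an ending like _2 or _b are one class to them, and where a whole thing is asked for, a point or a joint stands for the part that bears it (a point fixed in the world has none). Each returns a list of dicts, best first, with "conf" (0 to 1); they miss things now and then, are a little off and sometimes report something else, mostly with a low value. They report only what shows in the picture. A call takes as long as a camera call. They do not tell look-alikes from the thing itself.
- vision.look_for(camera, label): "point" ([row, column] in pixels, amid what is visible of it).
- vision.outline_of(camera, label): "mask" (420x560 bool, what is visible of it) and "point" ([row, column] in pixels, amid what is visible of it).
The state is a dict: "time": time; "q": joint angles; "joint_velocities": joint speeds; "joint_torque": joint torques, N m; "position": TCP position; "tool_rot": TCP orientation; "ft_force": force on the tool from outside, world axes, zero at the start; "moment": the same for the moment, N m; "grip_width": finger opening in m; "grip_force": force on a finger pad.
Only numpy, scipy, OpenCV 4.12 (cv2) and the standard library are available. Lean on these libraries where they do the work, as an engineer would, in place of code of your own. Each camera call takes 0.05 s, during which the arm holds its last target. There are 200 camera calls.

TASK

The wooden star block has fallen into the narrow gap between the shape box and the puzzle rack. Take the hook rod and fish the star out with it, all the way out of the open end of the gap onto the bare table (keep your fingers off the star while it is still in the gap), and lay the rod back down flat on the table. Then put the star in the shape box and slide the lid fully shut, without disturbing the other toys.

Things in the scene. Friction and masses are not known exactly. Their poses are not given: they have to be found in the camera images.
- box: Pine shape box, fixed, 140 (x) x 220 (y) x 90 (z) mm. Origin: centre of its underside, on the table. Walls 10 mm, floor 8 mm thick (inside 120 x 200 mm); the +y end wall is only 73 mm high so that the lid can pass over it. The lid runs in grooves of the long sides and slides out to the box's +y. The gap with the star lies along its +x side.
- gap_mouth (a point): Point on the table at the open end of the gap, at x = 0.108, y = -0.110 in the box's frame, same axes as the box. The gap runs from here to +y along the box's side, 77 to 83 mm wide, open on top, its floor the table; the ring stacker stands at its other end. The star comes out here, to -y.
- lid (a joint): How far the lid is drawn out along the box's +y, m: 0 fully shut (hard stop), 0.16 fully out. Lid 129 x 215 x 7 mm, its top 81.5 mm above the table. The box is open on top from box y = -0.100 to the lid's edge at y = -0.105 + this value; the lid sticks out past the box's +y end meanwhile. Moves with about 2 N and stays where it is left.
- lid_bar (a point): Centre of the pull bar on top of the lid, moving with it: a pine bar 60 mm (box x) x 14 mm (box y) x 20 mm high, its underside on the lid's top, its centre 91.5 mm above the table. Can be gripped across its 14 mm or pushed towards the box's -y.
- rack: Plywood puzzle rack, fixed, 200 (x) x 240 (y) x 110 (z) mm with a puzzle board on top (its knobs reach up to 132 mm). Origin: centre of its underside; axes as the box's. It stands on the box's +x side; its solid back, at its own x = -0.100, is the other wall of the gap.
- star_center (a point): Centre (half-way up) of the wooden star block: flat five-pointed star, 25 mm thick, about 50 g, lying flat in the gap at the start, z up. Points reach 33 mm from the centre, their ends 6 mm wide; one lies along its own x, the others every 72 degrees; the notches lie 20 mm from the centre. Can be gripped from a point to the notch opposite, about 57 mm.
- rod_grip (a point): Point in the hook rod's handle, half-way up. Its x runs along the rod towards the hook, z up. Pine handle 20 wide, 22 mm high, from 25 mm behind this point to 85 mm ahead; then an 8 mm round aluminium rod to a square bend 190 mm ahead; from there the hook's foot, 8 mm thick, runs 40 mm to +y. Handle, rod and foot lie in one plane, 11 mm up when it lies flat. 60 g.
- cylinder_mid (a point): Centre of a purple beech cylinder, 50 mm across, 80 mm high, standing near the open end of the gap. To be left alone.
- rings_mid (a point): Half-way up a wooden stacker with four lime rings, base 84 mm across, 112 mm high, standing at the far end of the gap. To be left alone.
- tweezer_mid (a point): Centre of a jumbo orange plastic tweezer lying flat along its x, 195 x 45 x 24 mm. To be left alone.
- bridge_mid (a point): Centre of a plain pine bridge block lying flat, 110 (x) x 54 x 30 mm. To be left alone.
There are look-alikes about, which are no part of the job. What is shaped like the part that bears rod_grip but pink or turquoise is not meant.

How it is judged:
By the outcome, as a careful person would: the job done as asked, in the order asked, and still so for the second after the job is handed in, with the robot touching nothing.
It also fails if it takes over 72 s, if anything falls off the work surface, if the arm or the gripper's body presses on something with over 40 N, if the wrist force passes 120 N, or if a joint passes its speed limit or range.

## Working session

There is one attempt and no reset: what is moved stays moved. The work goes in short steps, Python scripts to look and compute and a shell command to move; the robot and the scene stay as the last step left them, time stands still between calls to the robot, and variables do not carry over. Pictures are saved under pics/ and viewed, at most 10 in all, crops included, and the job is handed in when it is done.

```bash
mkdir -p pics; ls
cat > h.py <<'E'
import numpy as np, cv2
from rig import robot, vision, job
def save(cam,name,crop=None,scale=1):
    d=vision.camera(cam); f=d["frame"][:,:,::-1].copy()
    if crop: r0,r1,c0,c1=crop; f=f[r0:r1,c0:c1]
    if scale!=1: f=cv2.resize(f,None,fx=scale,fy=scale,interpolation=cv2.INTER_CUBIC)
    cv2.imwrite("pics/"+name,f); return d
def ray(d,rc,z):
    K=d["K"];T=d["cam_to_world"]
    v=T[:3,:3]@np.linalg.solve(K,[rc[1],rc[0],1.]); o=T[:3,3]
    return o+v*(z-o[2])/v[2]
def proj(d,p):
    T=np.linalg.inv(d["cam_to_world"]); c=T[:3,:3]@np.array(p)+T[:3,3]; u=d["K"]@c; return u[1]/u[2],u[0]/u[2]
E
python3 - <<'E'
from h import *
D={}
for c in("top","scene"):
    D[c]=save(c,c+"0.png",scale=1.4)
    print(c,D[c]["cam_to_world"].round(3).tolist(),D[c]["K"].round(1).tolist())
    for l in "box lid lid_bar rack star_center rod_grip cylinder_mid rings_mid tweezer_mid bridge_mid".split():
        print(l,[(round(x["conf"],2),np.round(x["point"]).astype(int).tolist()) for x in vision.look_for(c,l)][:5])
print({k:np.round(v,3).tolist() for k,v in robot.get_obs().items()})
E
```

```text
pics
top [[-0.011, -0.996, 0.093, 0.387], [-1.0, 0.01, -0.011, -0.12], [0.01, -0.093, -0.996, 1.567], [0.0, 0.0, 0.0, 1.0]] [[546.1, 0.0, 280.9], [0.0, 546.1, 216.9], [0.0, 0.0, 1.0]]
box [(0.87, [229, 153])]
lid [(0.76, [219, 122])]
lid_bar [(0.83, [223, 124])]
rack [(0.61, [148, 190])]
star_center [(0.57, [206, 203])]
rod_grip [(0.82, [315, 362]), (0.69, [228, 384])]
cylinder_mid [(0.61, [227, 155]), (0.51, [261, 236])]
rings_mid [(0.67, [178, 116])]
tweezer_mid [(0.86, [213, 301])]
bridge_mid [(0.63, [196, 340]), (0.28, [146, 190])]
scene [[0.494, 0.571, -0.656, 1.306], [0.869, -0.332, 0.366, -0.539], [-0.008, -0.751, -0.66, 0.868], [0.0, 0.0, 0.0, 1.0]] [[408.6, 0.0, 283.0], [0.0, 408.6, 213.7], [0.0, 0.0, 1.0]]
box [(0.68, [180, 352])]
lid []
lid_bar [(0.73, [175, 388]), (0.71, [190, 283])]
rack [(0.96, [240, 387]), (0.19, [183, 355])]
star_center [(0.23, [279, 178])]
rod_grip [(0.78, [212, 170]), (0.75, [296, 107]), (0.7, [276, 177])]
cylinder_mid [(0.69, [195, 285])]
rings_mid [(0.85, [196, 425])]
tweezer_mid [(0.55, [254, 270])]
bridge_mid [(0.84, [269, 225]), (0.5, [182, 354])]
{'time': 1.1, 'q': [1.093, 0.527, 1.433, -0.0, 1.181, -0.179], 'joint_velocities': [0.001, -0.0, -0.001, -0.001, -0.002, -0.0], 'joint_torque': [0.0, -44.004, -17.699, 0.063, 0.051, 0.0], 'position': [0.185, 0.597, 0.21], 'tool_rot': [0.149, 0.989, 0.0, 0.0], 'ft_force': [0.207, 0.033, -0.79], 'moment': [-0.01, -0.012, -0.005], 'grip_force': 0.0, 'grip_width': 0.087}
```

View pics/top0.png

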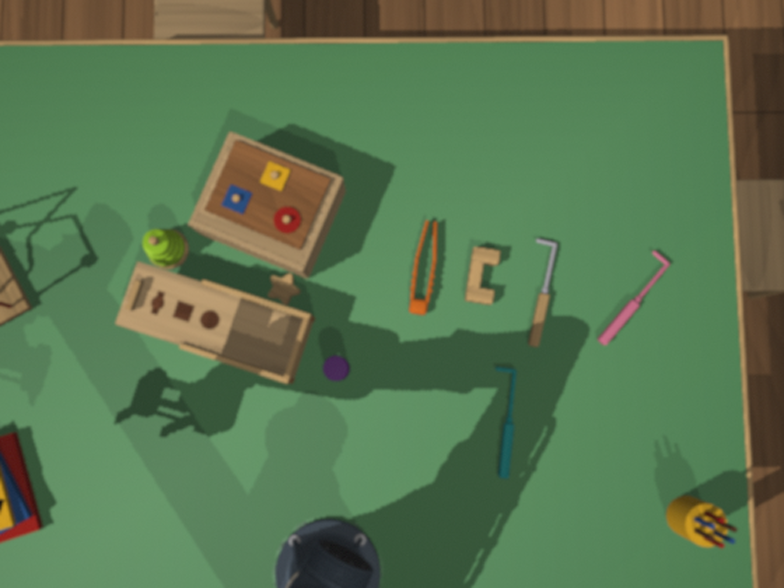

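View pics/scene0.png

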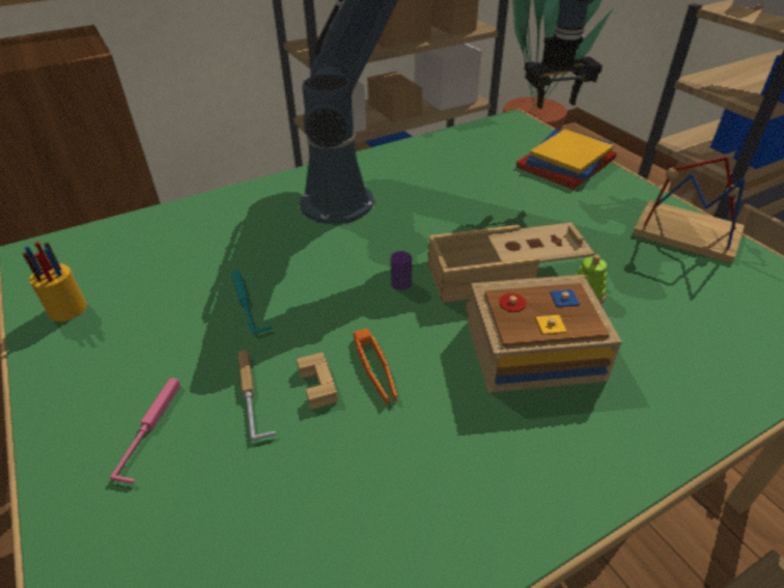

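Run:
```python
from h import *
f=cv2.imread("pics/top0.png")
d=save("top","gap.png",(140,280,75,275),4)
d=save("top","rod.png",(150,260,330,490),5)
```

```text
(no output)
```

View pics/gap.png

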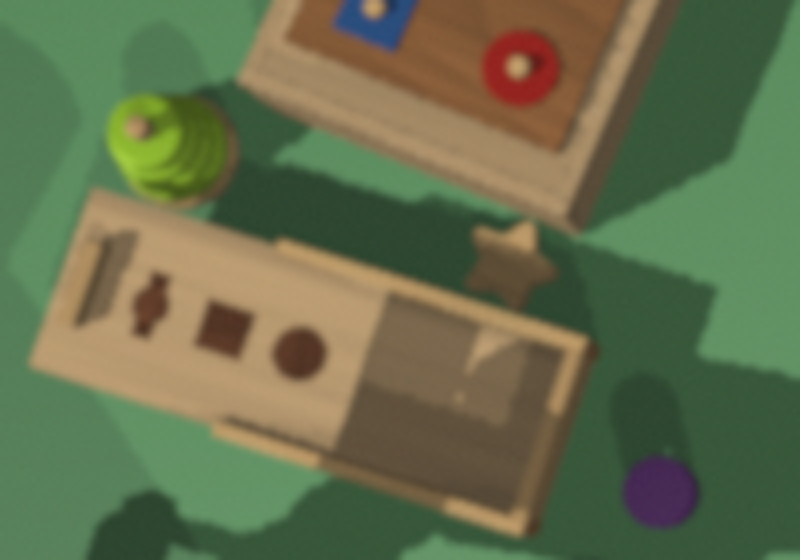

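View pics/rod.png

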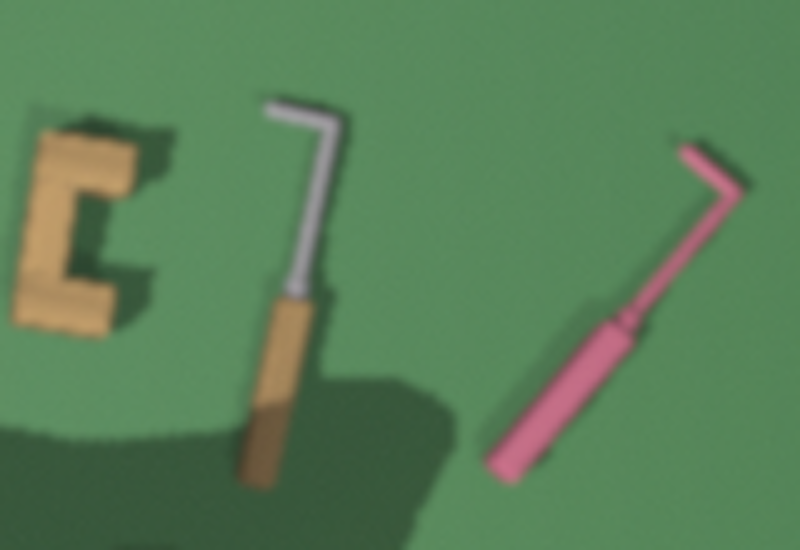

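```bash
cat > m.py <<'E'
from h import *
from scipy.optimize import least_squares
d=vision.camera("top")
g=lambda x,y:(140+(y-1.5)/4,75+(x-1.5)/4)
r5=lambda x,y:(150+(y-2)/5,330+(x-2)/5)
pts=[ray(d,g(*p),.09)[:2] for p in[(592,338),(525,532),(278,240),(213,430)]]
loc=np.array([[.07,-.11],[-.07,-.11],[.07,.11],[-.07,.11]])
def f(p):
    c,s=np.cos(p[2]),np.sin(p[2]); return ((loc@np.array([[c,s],[-s,c]])+p[:2])-pts).ravel()
s=least_squares(f,[.4,.1,-.2]); print("box",s.x.round(4),"res mm",(s.fun*1000).round(1)); np.save("box.npy",s.x)
B=s.x; c,sn=np.cos(B[2]),np.sin(B[2]); R=np.array([[c,-sn],[sn,c]])
b=lambda w:(R.T@(w[:2]-B[:2])).round(4)
print("star pts box", [b(ray(d,g(*p),.025)) for p in[(530,222),(555,270),(518,305),(468,270),(475,228)]])
o=vision.outline_of("top","star_center"); print("star", [(x["conf"],ray(d,x["point"],.025)[:2].round(4),b(ray(d,x["point"],.025))) for x in o])
print("lid edge", [b(ray(d,g(*p),.0815)) for p in[(388,292),(335,450),(93,188),(30,365)]])
print("rack pts", [b(ray(d,g(*p),z)) for p,z in[((240,80),.11),((240,80),0),((575,215),.11),((572,232),0)]])
print("mouth",(B[:2]+R@[.108,-.11]).round(4),"cyl",b(ray(d,g(661,492),.08)), "rings",b(ray(d,g(138,128),.112)))
H=[ray(d,r5(*p),z)[:2].round(4) for p,z in[((257,487),.015),((297,298),.018),((335,120),.011),((267,108),.011)]]; print("rod",H, [np.linalg.norm(H[i+1]-H[i]) for i in range(3)])
v=H[2]-H[0]; v/=np.linalg.norm(v); print("rod ang",np.arctan2(v[1],v[0]),"grip",H[0]+.025*v, H[2]-.19*v)
print("bridge",ray(d,r5(70,235),.03)[:2],"tweez",ray(d,(213,301),.02)[:2])
E
python3 m.py
```

```text
box [ 0.4763  0.1501 -0.3205] res mm [ 1.5  1.8 -1.1  0.9  1.9 -2.4 -2.4 -0.3]
star pts box [array([ 0.1372, -0.0368]), array([ 0.1101, -0.0645]), array([ 0.0784, -0.0475]), array([ 0.0912, -0.0059]), array([ 0.1212, -0.001 ])]
star [(0.68, array([0.5684, 0.0768]), array([ 0.1105, -0.0405]))]
lid edge [array([0.0569, 0.031 ]), array([-0.0559,  0.0304]), array([0.0631, 0.2458]), array([-0.0644,  0.2459])]
rack pts [array([0.1615, 0.1661]), array([0.1736, 0.2001]), array([ 0.1434, -0.0777]), array([ 0.1418, -0.0639])]
mouth [0.5441 0.0116] cyl [-0.0156 -0.1885] rings [0.1094 0.2198]
rod [array([ 0.4428, -0.4211]), array([ 0.5504, -0.4464]), array([ 0.6543, -0.4729]), array([ 0.6617, -0.4338])] [np.float64(0.11053438379074629), np.float64(0.10722620948257006), np.float64(0.03979409503933965)]
rod ang -0.2401892143398573 grip [ 0.46708232 -0.42704716] [ 0.46975433 -0.42770158]
bridge [ 0.58632965 -0.31575106] tweez [ 0.54171512 -0.1945372 ]
```

```bash
cat > go.py <<'E'
# usage: go.py [box] x y z th ... : row value(s) from present pose; th = angle of tool y (world or box frame)
import sys; from h import *
from scipy.spatial.transform import Rotation as Ro
a=sys.argv[1:]; bx=a[0]=="box"; a=np.array(a[bx:],float).reshape(-1,4)
o=robot.get_obs(); R=Ro.from_quat(o["tool_rot"]).as_matrix(); th0=np.arctan2(R[1,1],R[0,1]); B=np.load("box.npy")
c,s=np.cos(B[2]),np.sin(B[2]); RB=np.array([[c,-s],[s,c]])
pb=RB.T@(o["position"][:2]-B[:2])
print("now",o["position"].round(4),"th",th0.round(3),"| box",pb.round(4),(th0-B[2]).round(3),"t",o["time"])
for x,y,z,th in a:
    if bx: x,y=B[:2]+RB@[x,y]; th+=B[2]
    t=-((th-th0+np.pi)%(2*np.pi)-np.pi)/(2*np.pi)
    sh=R.T@(np.array([x,y,z])-o["position"])
    print("row",(sh/.3).round(4).tolist()+[round(t,4)],"mm",np.linalg.norm(sh*1000).round(),"reach",np.hypot(x,y).round(3))
E
python3 - <<'E'
from h import *
d=save("top","rack.png",(130,235,110,235),6)
E
python3 go.py .42 .35 .21 0.2 .5 .1 .21 -.6
```

```text
now [0.1845 0.5971 0.2099] th 1.271 | box [-0.4177  0.3324] 1.591 t 1.35
row [-0.9931, -0.5551, -0.0003, np.float64(0.1705)] mm 341.0 reach 0.547
row [-1.494, -1.2725, -0.0002, np.float64(0.2978)] mm 589.0 reach 0.51
```

View pics/rack.png

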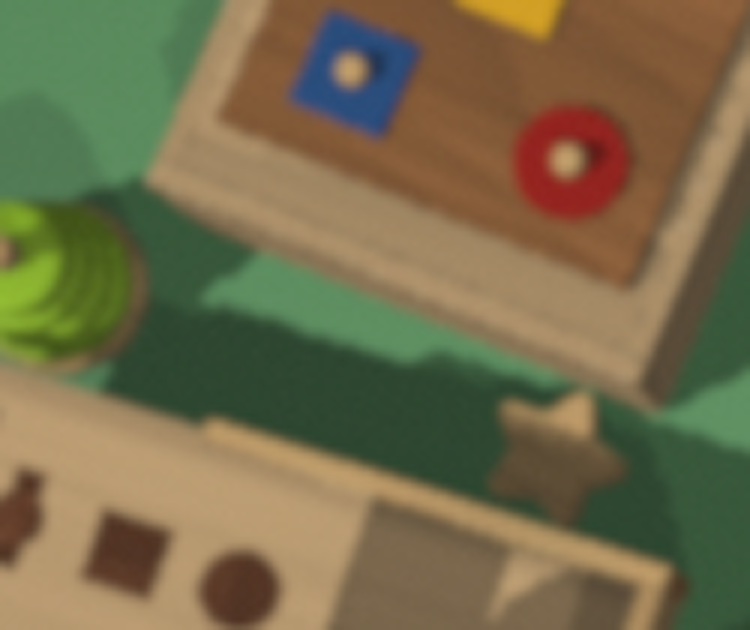

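```bash
python3 - <<'E'
from h import *
d=vision.camera("top"); B=np.load("box.npy"); c,s=np.cos(B[2]),np.sin(B[2]); R=np.array([[c,-s],[s,c]])
g=lambda x,y:(130+(y-2.5)/6,110+(x-2.5)/6)
b=lambda w:(R.T@(w[:2]-B[:2])).round(4)
for n,p,z in[("top+y",(150,182),.11),("top-y",(640,378),.11),("bot-y",(655,408),0),("bot mid",(440,324),0),("bot mid",(300,268),0)]: print(n,b(ray(d,g(*p),z)))
S=np.array([b(ray(d,g(*p),.025)) for p in [(585,395),(628,465),(565,525),(490,485),(503,400)]]); print(S,S.mean(0))
e=[np.degrees(np.arctan2(*(q-S.mean(0))[::-1])) for q in S]; print(e)
E
python3 -m handwheel '[[-0.125,-0.07,0,0.0198],[-0.25,-0.14,0,0.0396],[-0.375,-0.21,0,0.06],[-0.5,-0.28,0,0.08],[-0.62,-0.35,0,0.1],[-0.74,-0.42,0,0.12],[-0.87,-0.49,0,0.14],[-0.99,-0.555,0,0.16],[-0.99,-0.555,0,0.17]]'
python3 go.py .5 .1 .21 -.6 .48 -.15 .21 -1.2
```

```text
top+y [0.1607 0.166 ]
top-y [ 0.1437 -0.0716]
bot-y [ 0.1429 -0.067 ]
bot mid [0.1499 0.0445]
bot mid [0.1552 0.1174]
[[ 0.1364 -0.0369]
 [ 0.1109 -0.0668]
 [ 0.0748 -0.0476]
 [ 0.082  -0.0079]
 [ 0.1222 -0.0008]] [ 0.10526 -0.032  ]
[np.float64(-8.942389383314401), np.float64(-80.79417649036345), np.float64(-152.88087727075165), np.float64(133.98388072326404), np.float64(61.500308945204175)]
time: 2.15
position: [0.4243, 0.3463, 0.2103]
tool_rot: [0.636, 0.772, 0.001, 0.002]
ft_force: [0.9, 1.0, -0.3]
grip_width: 0.0869
grip_force: 0.0
now [0.4243 0.3463 0.2103] th 0.192 | box [-0.1112  0.1698] 0.513 t 2.15
row [-0.854, 0.091, 0.003, np.float64(0.1261)] mm 258.0 reach 0.51
row [-1.6592, -0.1336, 0.0037, np.float64(0.2216)] mm 499.0 reach 0.503
```

```bash
python3 -m handwheel '[[-0.12,0.013,0,0.018],[-0.24,0.026,0,0.036],[-0.36,0.04,0,0.054],[-0.48,0.052,0,0.072],[-0.61,0.065,0,0.09],[-0.73,0.08,0,0.108],[-0.85,0.09,0,0.126],[-0.92,0.04,0,0.144],[-1,0,0,0.162],[-1,0,0,0.175]]'
python3 go.py .483 -.431 .12 -1.81
```

```text
time: 2.98
position: [0.4785, 0.0527, 0.2099]
tool_rot: [0.945, 0.326, -0.001, 0.001]
ft_force: [-0.6, -0.1, -0.2]
grip_width: 0.087
grip_force: 0.0
now [0.4785 0.0527 0.2099] th -0.906 | box [ 0.0328 -0.0917] -0.585 t 2.9833
row [-0.9823, 1.2779, 0.3023, np.float64(0.1439)] mm 492.0 reach 0.647
```

```bash
python3 -m handwheel '[[-0.08,0.1,0,0.018],[-0.16,0.2,0,0.036],[-0.24,0.31,0,0.054],[-0.32,0.41,0,0.072],[-0.4,0.51,0,0.09],[-0.47,0.61,0,0.108],[-0.55,0.72,0,0.126],[-0.63,0.82,0.05,0.144],[-0.71,0.92,0.1,0.144],[-0.77,1,0.1,0.144],[-0.77,1,0.1,0.144]]' 60
python3 go.py .483 -.431 .05 -1.81
```

```text
time: 3.9
position: [0.4867, -0.3291, 0.1792]
tool_rot: [0.993, -0.118, 0.001, 0.002]
ft_force: [1.3, -1.0, 0.3]
grip_width: 0.0524
grip_force: 0.0
now [ 0.4867 -0.3291  0.1792] th -1.807 | box [ 0.1608 -0.4514] -1.486 t 3.9
row [0.0662, 0.3317, 0.4323, np.float64(0.0005)] mm 165.0 reach 0.647
```

```bash
python3 -m handwheel '[[0.02,0.1,0.1,0],[0.05,0.2,0.2,0],[0.066,0.332,0.3,0],[0.066,0.332,0.38,0],[0.066,0.332,0.45,0],[0.066,0.332,0.52,0],[0.066,0.332,0.557,0],[0.066,0.332,0.557,0],[0.066,0.332,0.557,0]]' 60
python3 -m handwheel '[[0,0,0,0],[0,0,0,0],[0,0,0,0],[0,0,0,0],[0,0,0,0]]' 0 40
python3 go.py .483 -.431 .2 -1.81 box .14 -.17 .2 0
```

```text
time: 4.65
position: [0.4831, -0.4231, 0.0129]
tool_rot: [0.993, -0.115, -0.0, -0.0]
ft_force: [0.7, -0.2, -0.1]
grip_width: 0.0521
grip_force: 0.0
time: 5.07
position: [0.4832, -0.4238, 0.0137]
tool_rot: [0.993, -0.115, 0.0, 0.0]
ft_force: [0.1, 0.2, 0.8]
grip_width: 0.0267
grip_force: 0.0Traceback (most recent call last):
  File "go.py", line 4, in <module>
    a=sys.argv[1:]; bx=a[0]=="box"; a=np.array(a[bx:],float).reshape(-1,4)
                                      ~~~~~~~~^^^^^^^^^^^^^^
ValueError: could not convert string to float: 'box'
```

```bash
python3 -m handwheel '[[0,0,0,0],[0,0,0,0],[0,0,0,0],[0,0,-0.02,0],[0,0,-0.1,0],[0,0,-0.1,0]]' 0 40
python3 - <<'E'
from h import *
d=save("scene","grip.png",(180,330,60,260),4)
E
python3 go.py .47 -.25 .12 -1.0
```

```text
time: 5.57
position: [0.4846, -0.4256, 0.0464]
tool_rot: [0.993, -0.115, 0.002, 0.002]
ft_force: [0.9, -1.1, 1.0]
grip_width: 0.0009
grip_force: 0.0
now [ 0.4842 -0.4253  0.0452] th -1.802 | box [ 0.1888 -0.5436] -1.481 t 5.6167
row [-0.1788, -0.5571, -0.2519, np.float64(-0.1276)] mm 191.0 reach 0.532
```

View pics/grip.png

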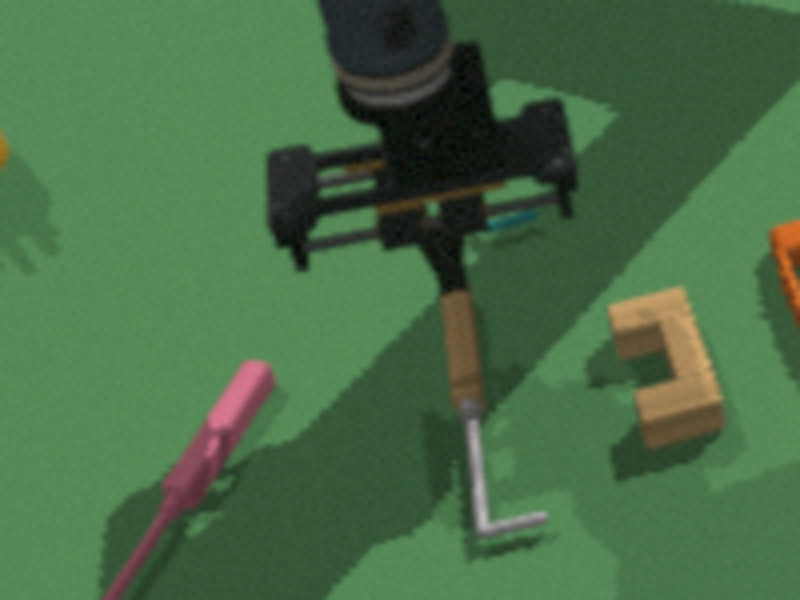

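Run:
```python
from h import *
print({k:np.round(v,4).tolist() for k,v in robot.get_obs().items() if 'grip' in k or k=='ft_force'})
d=save("top","grip_top.png",(150,290,330,480),4)
for c in("top","scene"):
    d=vision.camera(c)
    for x in vision.outline_of(c,"rod_grip"):
        n=np.argwhere(x["mask"]); print(c,x["conf"],np.round(x["point"]),n.min(0),n.max(0),ray(d,x["point"],.011)[:2])
```

```text
{'ft_force': [-0.118, -0.2001, 0.4905], 'grip_force': 0.0, 'grip_width': 0.0008}
top 0.65 [213. 450.] [180 440] [230 476] [ 0.53867898 -0.62435595]
scene 0.9 [280. 176.] [253 170] [313 194] [ 0.54538878 -0.44569101]
scene 0.65 [295. 108.] [270  78] [344 127] [ 0.50423898 -0.61482665]
```

View pics/grip_top.png

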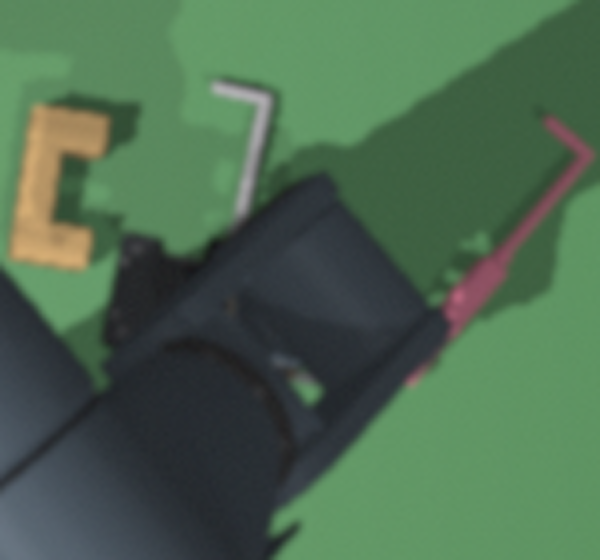

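```bash
python3 -m handwheel '[[0,0,0,0],[0,0,0,0],[0,0,0,0],[0,0,0,0],[0,0,0,0],[0,0,0,0],[0,0,0,0],[0,0.02,0.05,0],[0,0.02,0.114,0],[0,0.02,0.114,0],[0,0.02,0.114,0]]' 50
python3 -m handwheel '[[0,0,0,0],[0,0,0,0],[0,0,0,0],[0,0,0,0],[0,0,0,0],[0,0,0,0],[0,0,0,0],[0,0,0,0]]' 0 40
python3 - <<'E'
from h import *
print(robot.get_obs()['grip_width'],robot.get_obs()['grip_force'],robot.get_obs()['position'])
E
```

```text
time: 6.78
position: [0.4804, -0.4286, 0.0068]
tool_rot: [0.993, -0.115, -0.001, -0.001]
ft_force: [0.7, 0.0, 0.5]
grip_width: 0.043
grip_force: 0.0
time: 7.45
position: [0.4821, -0.4299, 0.0099]
tool_rot: [0.993, -0.115, 0.001, 0.001]
ft_force: [-0.2, 0.4, 6.6]
grip_width: 0.0024
grip_force: 2.8
0.0024299361464425397 2.836682050838135 [ 0.48214894 -0.42993098  0.00987078]
```

Run:
```python
from h import *
d=save("scene","grip2.png",(215,325,120,230),5)
print(proj(d,[.4821,-.4299,.0099]), proj(d,[.4821,-.4299,.0]), proj(d,[.443,-.421,.011]), proj(d,[.55,-.4464,.011]), proj(d,[.6543,-.4729,.011]))
print({k:np.round(v,4).tolist() for k,v in robot.get_obs().items()})
```

```text
(np.float64(262.876718349463), np.float64(174.13520719347204)) (np.float64(265.23200145531274), np.float64(174.78072382215478)) (np.float64(252.62215839939796), np.float64(172.7139787539262)) (np.float64(281.3684724315331), np.float64(176.19898384963426)) (np.float64(314.0026014755835), np.float64(179.44738513780587))
{'time': 7.5, 'q': [-0.901, 0.8127, 1.5083, 0.0002, 0.8185, 0.9002], 'joint_velocities': [-0.0006, 0.0027, -0.0013, 0.0002, -0.0016, -0.0003], 'joint_torque': [-0.3195, -46.1385, -10.8096, -0.0338, -0.2044, -0.0003], 'position': [0.4821, -0.43, 0.0099], 'tool_rot': [0.9934, -0.115, 0.0008, 0.0007], 'ft_force': [-0.3148, 0.583, 5.8154], 'moment': [0.0783, 0.2045, -0.0408], 'grip_force': 2.8258, 'grip_width': 0.0016}
```

View pics/grip2.png

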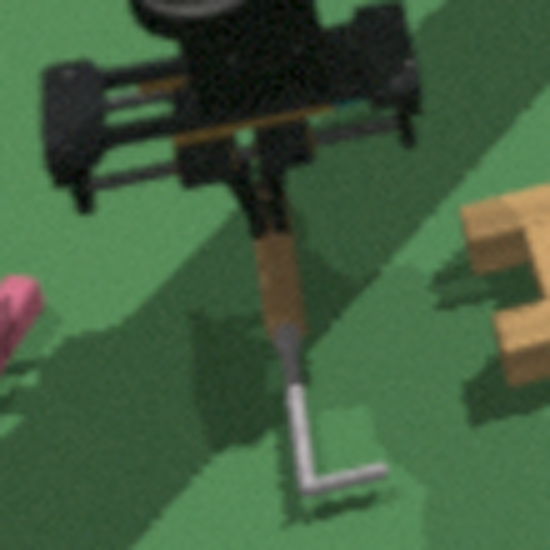

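```bash
python3 -m handwheel '[[0,0,-0.05,0],[0,0,-0.05,0],[0,0,-0.05,0],[0,0,-0.05,0],[0,0,-0.05,0],[0,0,-0.05,0],[0,0,-0.05,0],[0,0,-0.05,0],[0,0,0,0],[0,0,0,0]]' 60
python3 -m handwheel '[[0,0,0.015,0],[0,0,0.015,0]]'
python3 -m handwheel '[[0,0,0.01,0],[0,0,0.01,0]]'
python3 -m handwheel '[[0,0,0.01,0],[0,0,0.01,0]]'
```

```text
time: 8.33
position: [0.4804, -0.4282, 0.0068]
tool_rot: [0.993, -0.115, -0.001, -0.001]
ft_force: [-0.8, 0.6, -0.9]
grip_width: 0.0512
grip_force: 0.0
time: 8.5
position: [0.4811, -0.429, 0.0035]
tool_rot: [0.993, -0.115, -0.001, -0.0]
ft_force: [0.4, 0.4, 0.0]
grip_width: 0.0521
grip_force: 0.0
time: 8.67
position: [0.4814, -0.4294, 0.001]
tool_rot: [0.993, -0.115, -0.0, -0.0]
ft_force: [-0.0, -0.0, -0.2]
grip_width: 0.0521
grip_force: 0.0
time: 8.83
position: [0.4814, -0.4293, -0.0021]
tool_rot: [0.993, -0.115, -0.0, -0.0]
ft_force: [-0.6, 0.4, -0.6]
grip_width: 0.0526
grip_force: 0.0
```

```bash
python3 -m handwheel '[[0,0,0.01,0],[0,0,0.01,0]]'
python3 -m handwheel '[[0,0,0.01,0],[0,0,0.01,0]]'
python3 -m handwheel '[[0,0,0.007,0],[0,0,0.007,0]]'
```

```text
time: 9.0
position: [0.4813, -0.4292, -0.0052]
tool_rot: [0.993, -0.115, -0.0, -0.0]
ft_force: [-0.2, 0.0, -0.2]
grip_width: 0.0522
grip_force: 0.0
time: 9.17
position: [0.4813, -0.4292, -0.0083]
tool_rot: [0.993, -0.115, -0.0, -0.0]
ft_force: [-0.6, -0.3, -0.5]
grip_width: 0.0523
grip_force: 0.0
time: 9.33
position: [0.4813, -0.4293, -0.0103]
tool_rot: [0.993, -0.115, -0.0, -0.0]
ft_force: [0.5, 0.5, -0.1]
grip_width: 0.0523
grip_force: 0.0
```

```bash
python3 -m handwheel '[[0,0,0,0],[0,0,0,0],[0,0,0,0],[0,0,0,0],[0,0,0,0],[0,0,0,0],[0,0,0,0],[0,0,0,0]]' 0 40
```

```text
time: 10.0
position: [0.4815, -0.4294, -0.0099]
tool_rot: [0.993, -0.115, 0.0, 0.0]
ft_force: [0.3, 0.5, 0.2]
grip_width: 0.0201
grip_force: 40.0
```

```bash
python3 go.py box .12 -.38 .09 -.07
```

```text
now [ 0.4815 -0.4294 -0.0099] th -1.801 | box [ 0.1875 -0.5483] -1.481 t 10.0
row [-0.1738, -0.5791, -0.333, np.float64(-0.2246)] mm 207.0 reach 0.532
```

```bash
python3 -m handwheel '[[0,0,-0.1,0],[0,0,-0.2,0],[0,0,-0.333,-0.015],[-0.02,-0.06,-0.333,-0.033],[-0.04,-0.12,-0.333,-0.052],[-0.06,-0.18,-0.333,-0.07],[-0.08,-0.24,-0.333,-0.09],[-0.09,-0.3,-0.333,-0.11],[-0.11,-0.36,-0.333,-0.13],[-0.13,-0.42,-0.333,-0.15],[-0.15,-0.48,-0.333,-0.17],[-0.16,-0.54,-0.333,-0.19],[-0.174,-0.58,-0.333,-0.21],[-0.174,-0.58,-0.333,-0.225],[-0.174,-0.58,-0.333,-0.225],[-0.174,-0.58,-0.333,-0.225],[-0.174,-0.58,-0.333,-0.225]]'
python3 go.py box .12 -.34 .03 -.07
cat > rod.py <<'E'
import sys; from h import *
z=float(sys.argv[1]); d=vision.camera("top"); B=np.load("box.npy"); c,s=np.cos(B[2]),np.sin(B[2]); R=np.array([[c,-s],[s,c]])
f=d["frame"].astype(int); hsv=cv2.cvtColor(d["frame"],cv2.COLOR_RGB2HSV)
b=lambda w:(R.T@(w[:2]-B[:2])).round(4)
for cam in("top",):
    for x in vision.outline_of(cam,"rod_grip"):
        m=x["mask"]; n=np.argwhere(m); q=cv2.minAreaRect(n.astype(np.float32)[:,::-1]); 
        print(x["conf"].__round__(2),len(n),[b(ray(d,(p[1],p[0]),z)).tolist() for p in cv2.boxPoints(q)], "ext +y",b(ray(d,n[np.argmax([b(ray(d,p,z))[1] for p in n])],z)),"min x",b(ray(d,n[np.argmin([b(ray(d,p,z))[0] for p in n])],z)))
for x in vision.look_for("top","star_center")[:2]: print("star",round(x["conf"],2),b(ray(d,x["point"],.025)))
E
python3 rod.py .11
```

```text
time: 11.42
position: [0.4708, -0.2487, 0.0901]
tool_rot: [0.831, 0.557, 0.0, 0.0]
ft_force: [1.0, -0.6, -0.7]
grip_width: 0.0196
grip_force: 40.0
now [ 0.4708 -0.2487  0.0901] th -0.39 | box [ 0.1204 -0.3802] -0.07 t 11.4167
row [0.1336, -0.0108, 0.2002, np.float64(0.0)] mm 72.0 reach 0.527
0.84 410 [[0.1881, -0.6464], [0.3872, -0.7047], [0.3774, -0.7389], [0.1786, -0.6802]] ext +y [ 0.1946 -0.6483] min x [ 0.186  -0.6564]
0.63 410 [[0.0797, -0.4816], [0.0894, -0.5121], [-0.1061, -0.5715], [-0.1157, -0.5414]] ext +y [ 0.0797 -0.4816] min x [-0.1141 -0.5465]
0.58 167 [[0.0956, -0.1985], [0.1329, -0.1931], [0.1533, -0.3394], [0.116, -0.3444]] ext +y [ 0.1009 -0.1977] min x [ 0.0957 -0.1994]
star 0.5 [ 0.1044 -0.0429]
star 0.43 [ 0.132  -0.2604]
```

```bash
python3 -m handwheel '[[0.03,0,0.07,0],[0.06,-0.005,0.14,0],[0.1,-0.008,0.2,0],[0.134,-0.011,0.2,0],[0.134,-0.011,0.2,0],[0.134,-0.011,0.2,0]]'
python3 go.py box .131 -.164 .03 -.07
```

```text
time: 12.07
position: [0.4832, -0.2097, 0.0305]
tool_rot: [0.83, 0.558, 0.0, 0.0]
ft_force: [-1.0, -0.2, -0.6]
grip_width: 0.0196
grip_force: 40.0
now [ 0.4832 -0.2097  0.0305] th -0.387 | box [ 0.1199 -0.3393] -0.066 t 12.0667
row [0.5855, -0.0017, 0.0015, np.float64(0.0006)] mm 176.0 reach 0.551
```

```bash
python3 -m handwheel '[[0.06,0,0,0],[0.12,0,0,0],[0.18,0,0,0],[0.24,0,0,0],[0.3,-0.002,0,0],[0.36,-0.002,0,0],[0.42,-0.002,0,0],[0.48,-0.002,0,0],[0.54,-0.002,0,0],[0.586,-0.002,0,0],[0.586,-0.002,0,0],[0.586,-0.002,0,0]]'
python3 go.py box .131 -.164 -.007 -.07
python3 - <<'E'
from h import *
d=save("top","in.png",(130,260,110,260),5)
E
```

```text
time: 13.07
position: [0.5492, -0.0468, 0.031]
tool_rot: [0.83, 0.558, 0.001, 0.001]
ft_force: [-0.9, 0.3, -0.2]
grip_width: 0.0197
grip_force: 40.0
now [ 0.5492 -0.0468  0.031 ] th -0.386 | box [ 0.1312 -0.1639] -0.066 t 13.0667
row [-0.0004, -0.001, 0.1268, np.float64(0.0006)] mm 38.0 reach 0.551
```

View pics/in.png

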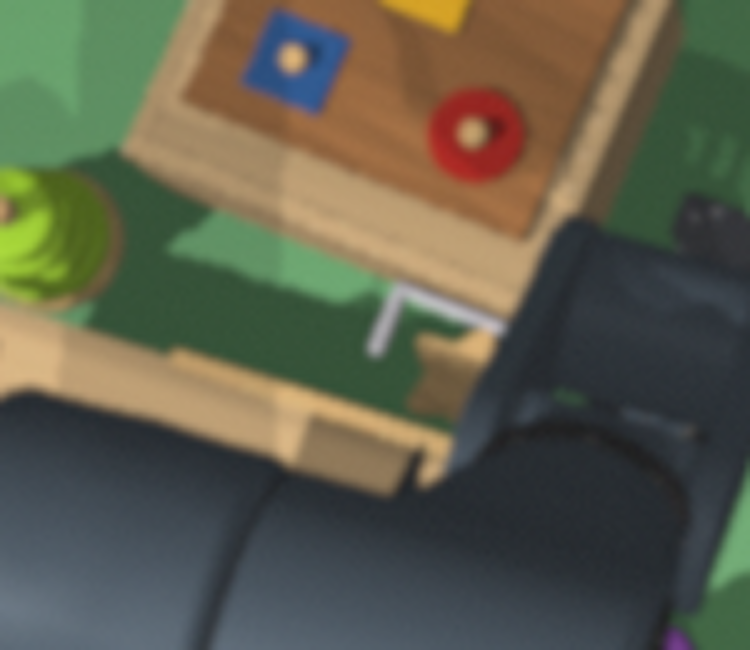

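```bash
python3 -m handwheel '[[0,0,0.03,0],[0,0,0.06,0],[0,0,0.085,0],[0,0,0.1,0],[0,0,0.115,0],[0,0,0.13,0],[0,0,0.13,0],[0,0,0.13,0]]'
python3 rod.py .011; python3 go.py box .131 -.25 -.009 -.07
```

```text
time: 13.78
position: [0.5487, -0.0474, -0.0067]
tool_rot: [0.83, 0.558, 0.0, 0.001]
ft_force: [-5.5, -1.2, 20.9]
grip_width: 0.0194
grip_force: 40.0
0.82 413 [[0.2015, -0.6712], [0.412, -0.7328], [0.4015, -0.7692], [0.1915, -0.7072]] ext +y [ 0.2078 -0.673 ] min x [ 0.1976 -0.6879]
0.59 594 [[0.0842, -0.4924], [0.0964, -0.5303], [-0.1151, -0.5946], [-0.1271, -0.5571]] ext +y [ 0.0842 -0.4924] min x [-0.1254 -0.5624]
0.43 50 [[0.1347, 0.0183], [0.1461, 0.0189], [0.1484, -0.0427], [0.137, -0.0433]] ext +y [0.143  0.0187] min x [0.1347 0.0159]
star 0.73 [ 0.1108 -0.0414]
star 0.3 [0.0042 0.2466]
now [ 0.5487 -0.0474 -0.0067] th -0.387 | box [ 0.1309 -0.1646] -0.067 t 13.9333
row [-0.2839, 0.0193, 0.0077, np.float64(0.0005)] mm 85.0 reach 0.537
```

Run:
```python
from h import *
o=robot.get_obs(); print(o["ft_force"],o["moment"],o["position"])
d=vision.camera("scene")
for x in vision.outline_of("scene","rod_grip"):
    n=np.argwhere(x["mask"]); print(x["conf"],np.round(x["point"]),n.min(0),n.max(0),len(n))
d=vision.camera("top"); m=vision.outline_of("top","rod_grip")
B=np.load("box.npy"); c,s=np.cos(B[2]),np.sin(B[2]); R=np.array([[c,-s],[s,c]])
for x in m:
  if len(np.argwhere(x["mask"]))<200:
    f=d["frame"].copy(); n=np.argwhere(x["mask"]); print(n.min(0),n.max(0))
    for w in[(.1435,.0137),(.1309,-.1646)]:
        for z in(.011,.02,.03): print(z,proj(d,[*(B[:2]+R@w),z]))
    print([(r, n[n[:,0]==r][:,1].min(), n[n[:,0]==r][:,1].max()) for r in np.unique(n[:,0])])
```

```text
[-5.23689944 -0.94000174 21.34120731] [-0.23674766  0.96693107  0.00686761] [ 0.54867727 -0.04742517 -0.0067471 ]
0.86 [297. 108.] [270  79] [345 127] 628
0.77 [216. 172.] [193 165] [237 191] 251
0.45 [227. 322.] [220 290] [233 332] 85
[187 185] [201 212]
0.011 (np.float64(188.35845037585088), np.float64(191.7182848403796))
0.02 (np.float64(187.9020233821728), np.float64(191.23794094729732))
0.03 (np.float64(187.38868770021975), np.float64(190.69770633509702))
0.011 (np.float64(211.40187000116637), np.float64(249.44454505301835))
0.02 (np.float64(211.076993292834), np.float64(249.29564264347445))
0.03 (np.float64(210.7115973063873), np.float64(249.1281688251793))
[(np.int64(187), np.int64(190), np.int64(193)), (np.int64(188), np.int64(189), np.int64(196)), (np.int64(189), np.int64(189), np.int64(198)), (np.int64(190), np.int64(189), np.int64(201)), (np.int64(191), np.int64(188), np.int64(203)), (np.int64(192), np.int64(188), np.int64(206)), (np.int64(193), np.int64(187), np.int64(208)), (np.int64(194), np.int64(187), np.int64(210)), (np.int64(195), np.int64(186), np.int64(211)), (np.int64(196), np.int64(186), np.int64(212)), (np.int64(197), np.int64(186), np.int64(211)), (np.int64(198), np.int64(185), np.int64(188)), (np.int64(199), np.int64(185), np.int64(188)), (np.int64(200), np.int64(185), np.int64(187)), (np.int64(201), np.int64(186), np.int64(186))]
```

```bash
python3 -m handwheel '[[0,0,-0.005,0],[0,0,-0.01,0],[0,0,-0.01,0]]'
python3 go.py box .131 -.25 -.006 -.07
```

```text
time: 14.38
position: [0.5487, -0.0469, -0.0061]
tool_rot: [0.83, 0.558, 0.0, 0.0]
ft_force: [-1.1, -0.7, 0.4]
grip_width: 0.0195
grip_force: 40.0
now [ 0.5487 -0.0469 -0.0061] th -0.388 | box [ 0.1308 -0.1641] -0.068 t 14.3833
row [-0.2855, 0.02, -0.0003, np.float64(0.0004)] mm 86.0 reach 0.537
```

```bash
python3 -m handwheel '[[-0.02,0.001,-0.005,0],[-0.04,0.003,-0.005,0],[-0.06,0.004,-0.005,0],[-0.08,0.006,-0.005,0],[-0.1,0.007,-0.005,0],[-0.12,0.008,-0.005,0],[-0.14,0.01,-0.005,0],[-0.16,0.011,-0.005,0],[-0.18,0.012,-0.005,0],[-0.2,0.014,-0.005,0],[-0.2,0.014,-0.005,0]]'
python3 rod.py .011; python3 go.py box .131 -.25 -.006 -.07
```

```text
time: 15.3
position: [0.5282, -0.105, -0.0048]
tool_rot: [0.83, 0.558, -0.001, -0.001]
ft_force: [-5.1, -0.8, -0.5]
grip_width: 0.0199
grip_force: 40.3
0.97 475 [[0.2, -0.6707], [0.4135, -0.7333], [0.4022, -0.7728], [0.1891, -0.7099]] ext +y [ 0.2078 -0.673 ] min x [ 0.1967 -0.6852]
0.74 310 [[-0.1229, -0.5585], [0.0257, -0.5285], [0.0304, -0.5498], [-0.1183, -0.5796]] ext +y [ 0.0281 -0.5392] min x [-0.121 -0.567]
star 0.46 [ 0.1263 -0.0365]
now [ 0.5283 -0.1047 -0.0047] th -0.386 | box [ 0.1296 -0.2254] -0.065 t 15.45
row [-0.0817, 0.0099, 0.0043, np.float64(0.0007)] mm 25.0 reach 0.537
```

```bash
python3 go.py box .122 -.26 -.005 -.07 .095 -.285 -.005 -.1 .088 -.312 -.005 -.12
```

```text
now [ 0.5283 -0.1047 -0.0047] th -0.386 | box [ 0.1296 -0.2254] -0.065 t 15.45
row [-0.1169, -0.0179, 0.0011, np.float64(0.0007)] mm 35.0 reach 0.528
row [-0.2059, -0.1023, 0.0015, np.float64(0.0055)] mm 69.0 reach 0.5
row [-0.2973, -0.1197, 0.0016, np.float64(0.0087)] mm 96.0 reach 0.493
```

```bash
python3 go.py box .122 -.258 -.005 -.09 .098 -.285 -.005 -.19 .085 -.312 -.005 -.19
```

```text
now [ 0.5283 -0.1047 -0.0047] th -0.386 | box [ 0.1296 -0.2254] -0.065 t 15.45
row [-0.1103, -0.0183, 0.0011, np.float64(0.0039)] mm 34.0 reach 0.528
row [-0.2053, -0.0923, 0.0014, np.float64(0.0198)] mm 68.0 reach 0.503
row [-0.2979, -0.1296, 0.0017, np.float64(0.0198)] mm 97.0 reach 0.49
```

```bash
python3 -m handwheel '[[-0.02,-0.003,0,0],[-0.04,-0.006,0,0.001],[-0.06,-0.01,0,0.002],[-0.085,-0.014,0,0.003],[-0.11,-0.018,0,0.004],[-0.13,-0.033,0,0.007],[-0.15,-0.048,0,0.01],[-0.17,-0.065,0,0.013],[-0.19,-0.08,0,0.017],[-0.205,-0.092,0,0.02],[-0.205,-0.092,0,0.02]]'
python3 rod.py .011; python3 go.py box .085 -.312 -.005 -.19
```

```text
time: 16.37
position: [0.4795, -0.1506, -0.0046]
tool_rot: [0.864, 0.503, -0.0, -0.001]
ft_force: [0.7, -0.1, -0.2]
grip_width: 0.0199
grip_force: 40.0
0.74 491 [[0.1994, -0.6704], [0.4129, -0.7356], [0.4024, -0.7706], [0.1893, -0.7051]] ext +y [ 0.2015 -0.6719] min x [ 0.1959 -0.6825]
0.59 527 [[0.0842, -0.4924], [0.0964, -0.5303], [-0.1151, -0.5946], [-0.1271, -0.5571]] ext +y [ 0.0842 -0.4924] min x [-0.1227 -0.5616]
0.49 33 [[0.1184, -0.1559], [0.1261, -0.157], [0.1196, -0.1988], [0.112, -0.1977]] ext +y [ 0.1235 -0.1566] min x [ 0.1131 -0.1901]
now [ 0.4812 -0.1504 -0.0045] th -0.514 | box [ 0.0993 -0.2836] -0.193 t 16.5167
row [-0.1019, -0.0287, 0.0017, np.float64(-0.0005)] mm 32.0 reach 0.49
```

```bash
python3 -m handwheel '[[-0.025,-0.007,0,0],[-0.05,-0.014,0,0],[-0.075,-0.021,0,0],[-0.102,-0.029,0,0],[-0.102,-0.029,0,0],[-0.102,-0.029,0,0]]'
cat > st.py <<'E'
from h import *
B=np.load("box.npy"); c,s=np.cos(B[2]),np.sin(B[2]); R=np.array([[c,-s],[s,c]])
b=lambda w:(R.T@(w[:2]-B[:2])).round(4)
for cam in("top","scene"):
    d=vision.camera(cam)
    for l in("star_center","tweezer_mid","cylinder_mid"):
        for x in vision.outline_of(cam,l)[:3]:
            n=np.argwhere(x["mask"]); z=.025 if l[0]=="s" else .02; print(cam,l,round(x["conf"],2),np.round(x["point"]),len(n),"box",b(ray(d,x["point"],z)),"world",ray(d,x["point"],z)[:2].round(4))
E
python3 st.py
```

```text
time: 17.02
position: [0.4578, -0.1732, -0.0046]
tool_rot: [0.864, 0.504, -0.0, -0.0]
ft_force: [0.2, 1.1, -0.2]
grip_width: 0.02
grip_force: 40.0
top star_center 0.5 [203. 198.] 75 box [ 0.1073 -0.0183] world [0.5723 0.0989]
top tweezer_mid 0.74 [193. 308.] 108 box [ 0.232  -0.3068] world [ 0.5998 -0.2142]
top tweezer_mid 0.52 [222. 123.] 3701 box [-0.0067  0.1659] world [0.5222 0.3097]
scene tweezer_mid 0.79 [260. 260.] 397 box [ 0.2349 -0.3108] world [ 0.6013 -0.2189]
scene tweezer_mid 0.47 [184. 354.] 3984 box [-0.0469  0.056 ] world [0.4494 0.218 ]
scene cylinder_mid 0.81 [193. 287.] 373 box [-0.0417 -0.1789] world [ 0.3803 -0.0066]
```

```bash
python3 -m handwheel '[[0,0,-0.1,0],[0,0,-0.2,0],[0,0,-0.3,0],[-0.1,0,-0.3,0],[-0.1,0,-0.3,0],[-0.1,0,-0.3,0]]'
python3 st.py | grep star
cat > pitch.py <<'E'
from h import *
from scipy.spatial.transform import Rotation as Ro
o=robot.get_obs(); R=Ro.from_quat(o["tool_rot"]).as_matrix(); p=o["position"]; u=R[:,0]; lf=-R[:,1]
u=u*1; print("pos",p.round(4),"rodir",u.round(3))
for cam in("scene","top"):
    d=vision.camera(cam)
    for x in vision.outline_of(cam,"rod_grip"):
        n=np.argwhere(x["mask"]); cnt=cv2.approxPolyDP(max(cv2.findContours(x["mask"].astype(np.uint8),0,2)[0],key=len),3,True)[:,0,::-1]
        print(cam,round(x["conf"],2),len(n),cnt.tolist())
    for dz in(0,.02,.04): print(dz,"bend",np.round(proj(d,p+.178*u+[0,0,.021+dz]),1),"tip",np.round(proj(d,p+.178*u-.036*R[:,1]*(1)+[0,0,.021+dz]),1),"tip2",np.round(proj(d,p+.178*u+.036*R[:,1]+[0,0,.021+dz]),1), "grip",np.round(proj(d,p+.07*u+[0,0,.021]),1))
E
python3 pitch.py
```

```text
time: 17.92
position: [0.4435, -0.1995, 0.086]
tool_rot: [0.864, 0.504, 0.0, 0.001]
ft_force: [-0.3, -0.6, -0.9]
grip_width: 0.0199
grip_force: 40.0
top star_center 0.82 [208. 206.] 265 box [ 0.1021 -0.0442] world [0.5593 0.0759]
scene star_center 0.72 [181. 353.] 3905 box [-0.0532  0.0547] world [0.443  0.2187]
pos [ 0.4435 -0.1982  0.085 ] rodir [0.491 0.871 0.   ]
scene 0.74 220 [[193, 167], [208, 168], [223, 176], [209, 176]]
scene 0.65 253 [[204, 250], [197, 294], [195, 254]]
scene 0.58 672 [[270, 125], [272, 118], [296, 102], [308, 100], [341, 80], [344, 93], [336, 84], [283, 125]]
0 bend [201.8 301.5] tip [194.1 301. ] tip2 [209.9 302. ] grip [202.2 264.5]
0.02 bend [196.5 301.6] tip [188.8 301.2] tip2 [204.5 302.1] grip [202.2 264.5]
0.04 bend [191.1 301.8] tip [183.4 301.3] tip2 [199.1 302.3] grip [202.2 264.5]
top 0.94 466 [[180, 469], [181, 466], [190, 473], [221, 442], [244, 428], [245, 432], [221, 454], [207, 460], [191, 475], [186, 476]]
top 0.82 493 [[262, 354], [266, 365], [340, 356], [340, 362], [263, 367]]
top 0.65 180 [[224, 239], [216, 248], [235, 279], [232, 282], [214, 248]]
0 bend [214.4 246.2] tip [226.1 239.7] tip2 [202.7 252.7] grip [233.7 281.5]
0.02 bend [213.7 245.8] tip [225.5 239.2] tip2 [201.8 252.4] grip [233.7 281.5]
0.04 bend [212.9 245.4] tip [224.9 238.7] tip2 [200.9 252.1] grip [233.7 281.5]
```

Run:
```python
from h import *
from scipy.spatial.transform import Rotation as Ro
o=robot.get_obs(); R=Ro.from_quat(o["tool_rot"]).as_matrix(); p=o["position"]; u=R[:,0]
d=vision.camera("scene"); print(o["moment"],o["ft_force"])
for x in vision.outline_of("scene","rod_grip"):
    m=x["mask"]; n=np.argwhere(m)
    if not 225<n[:,1].mean()<320: continue
    print([(c,round(n[n[:,1]==c][:,0].mean(),1),len(n[n[:,1]==c])) for c in range(n[:,1].min(),n[:,1].max()+1,4)])
for s in(.02,.05,.085,.12,.15,.178): print(s,np.round(proj(d,p+s*u+[0,0,.021]),1),np.round(proj(d,p+s*u+[0,0,.041]),1))
f=d["frame"]; 
for c in(284,290,296,300,304): print(c,[int(v) for v in f[180:215,c].astype(int).sum(1)])
```

```text
[-0.10271138  0.11387944 -0.00956683] [ 0.66944568  0.01260754 -0.14635303]
[(250, np.float64(200.5), 4), (254, np.float64(200.0), 7), (258, np.float64(200.0), 7), (262, np.float64(199.5), 8), (266, np.float64(199.0), 5), (270, np.float64(199.0), 3), (274, np.float64(nan), 0), (278, np.float64(198.0), 1), (282, np.float64(198.0), 1), (286, np.float64(nan), 0), (290, np.float64(197.0), 3), (294, np.float64(197.0), 3), (298, np.float64(196.0), 3)]
0.02 [202.3 247.3] [197.  246.8]
0.05 [202.2 257.5] [196.9 257.2]
0.085 [202.1 269.5] [196.8 269.3]
0.12 [202.  281.5] [196.7 281.4]
0.15 [201.9 291.8] [196.6 291.8]
0.178 [201.8 301.4] [196.5 301.5]
284 [236, 235, 231, 245, 240, 247, 237, 235, 174, 126, 128, 124, 124, 121, 121, 134, 214, 349, 288, 202, 148, 132, 126, 113, 124, 122, 123, 150, 174, 186, 178, 190, 185, 239, 274]
290 [251, 247, 258, 249, 244, 246, 244, 214, 139, 126, 128, 127, 123, 120, 122, 166, 335, 312, 238, 160, 132, 137, 126, 119, 129, 120, 130, 153, 218, 238, 229, 256, 279, 283, 292]
296 [241, 253, 248, 282, 288, 288, 294, 287, 294, 285, 289, 289, 287, 283, 299, 333, 370, 282, 254, 210, 179, 184, 166, 147, 140, 139, 149, 137, 149, 139, 141, 145, 129, 141, 137]
300 [246, 260, 281, 290, 286, 282, 294, 322, 379, 397, 395, 383, 392, 383, 383, 387, 334, 256, 200, 188, 192, 174, 191, 177, 169, 152, 136, 146, 144, 147, 147, 131, 153, 132, 133]
304 [281, 285, 283, 284, 283, 287, 289, 263, 279, 284, 248, 204, 188, 184, 193, 182, 186, 189, 185, 182, 177, 186, 196, 184, 181, 174, 185, 153, 131, 147, 150, 144, 139, 145, 148]<stdin>:8: RuntimeWarning: Mean of empty slice.
  ret = ret.dtype.type(ret / rcount)
```

```bash
python3 -m handwheel '[[0,0,0.1,0],[0,0,0.2,0],[0,0,0.26,0],[0,0,0.29,0],[0,0,0.305,0],[0,0,0.305,0]]'
python3 -m handwheel '[[0,0,0,0],[0,0,0,0],[0,0,0,0],[0,0,0,0],[0,0,0,0]]' 42 60
python3 -m handwheel '[[0,0,0.01,0],[0,0,0.02,0],[0,0,0.02,0]]'
python3 -m handwheel '[[0,0,0.008,0],[0,0,0.016,0],[0,0,0.016,0]]'
```

```text
time: 19.12
position: [0.4433, -0.1985, -0.0064]
tool_rot: [0.863, 0.504, -0.0, -0.001]
ft_force: [-0.6, 0.0, -0.6]
grip_width: 0.0195
grip_force: 40.0
time: 19.53
position: [0.4439, -0.1991, -0.0055]
tool_rot: [0.863, 0.504, 0.0, 0.001]
ft_force: [-0.0, -0.8, 1.1]
grip_width: 0.0356
grip_force: 0.0
time: 19.78
position: [0.4438, -0.199, -0.0121]
tool_rot: [0.863, 0.504, 0.0, 0.0]
ft_force: [0.7, -0.3, 1.1]
grip_width: 0.0363
grip_force: 0.6
time: 20.03
position: [0.4438, -0.199, -0.0124]
tool_rot: [0.863, 0.505, 0.0, 0.001]
ft_force: [-4.9, 2.3, 46.1]
grip_width: 0.0366
grip_force: 22.6
```

```bash
python3 -m handwheel '[[0,0,-0.01,0],[0,0,-0.021,0],[0,0,-0.021,0],[0,0,-0.021,0]]'
python3 -m handwheel '[[0,0,0,0],[0,0,0,0],[0,0,0,0],[0,0,0,0],[0,0,0,0],[0,0,0,0]]' 0 60
python3 -m handwheel '[[0,0,-0.05,0],[0,0,-0.1,0],[0,0,-0.15,0],[0,0,-0.15,0],[0,0,-0.15,0]]'
cat > lvl.py <<'E'
from h import *
from scipy.spatial.transform import Rotation as Ro
o=robot.get_obs(); R=Ro.from_quat(o["tool_rot"]).as_matrix(); p=o["position"]; u=R[:,0]
d=vision.camera("scene")
for x in vision.outline_of("scene","rod_grip"):
    n=np.argwhere(x["mask"])
    if not 225<n[:,1].mean()<320: continue
    for c in range(n[:,1].min(),n[:,1].max()+1,4):
        q=n[n[:,1]==c][:,0]
        if len(q)==0: continue
        v=d["cam_to_world"][:3,:3]@np.linalg.solve(d["K"],[c,q.mean(),1]); t=d["cam_to_world"][:3,3]
        # intersect ray with vertical plane through rod
        nn=np.array([-u[1],u[0],0]); w=t+v*(nn@(p-t))/(nn@v); print(c,"s",round(float(u@(w-p)),3),"z-meas",round(w[2]-p[2],4),len(q))
E
python3 lvl.py; python3 st.py|grep star
```

```text
time: 20.37
position: [0.4435, -0.1988, -0.0108]
tool_rot: [0.863, 0.504, -0.0, -0.0]
ft_force: [-0.4, -1.3, -0.3]
grip_width: 0.0366
grip_force: 0.0
time: 20.87
position: [0.4434, -0.1987, -0.0108]
tool_rot: [0.863, 0.504, -0.0, -0.0]
ft_force: [-0.1, -0.3, -0.5]
grip_width: 0.0198
grip_force: 60.0
time: 21.28
position: [0.444, -0.1991, 0.0349]
tool_rot: [0.863, 0.504, 0.0, 0.001]
ft_force: [0.5, -0.2, -0.2]
grip_width: 0.0196
grip_force: 60.0
251 s 0.028 z-meas 0.0264 7
255 s 0.04 z-meas 0.0263 9
259 s 0.052 z-meas 0.0261 9
263 s 0.064 z-meas 0.026 9
267 s 0.076 z-meas 0.0259 5
271 s 0.088 z-meas 0.0257 3
275 s 0.1 z-meas 0.0256 3
279 s 0.112 z-meas 0.0255 3
283 s 0.124 z-meas 0.0253 3
287 s 0.136 z-meas 0.0252 3
291 s 0.148 z-meas 0.0251 3
295 s 0.16 z-meas 0.0249 3
299 s 0.172 z-meas 0.0387 6
top star_center 0.62 [205. 204.] 282 box [ 0.1086 -0.0373] world [0.5676 0.0804]
```

```bash
cat > se.py <<'E'
from h import *
B=np.load("box.npy"); c,s=np.cos(B[2]),np.sin(B[2]); R=np.array([[c,-s],[s,c]])
b=lambda w:R.T@(w[:2]-B[:2])
d=vision.camera("top")
A=[]
for k in range(3):
    d=vision.camera("top")
    for x in vision.outline_of("top","star_center")[:1]:
        n=np.argwhere(x["mask"]); P=np.array([b(ray(d,p,.025)) for p in n]); A.append(P)
        i=P[:,0].argmax();print(len(n),"min",P.min(0).round(4),"max",P.max(0).round(4),"mean",P.mean(0).round(4),"xmax at",P[i].round(4))
        h=cv2.convexHull((P*1e4).astype(np.float32))[:,0]/1e4; print(cv2.approxPolyDP((h*1e4).astype(np.float32)[:,None],40,True)[:,0].astype(int).tolist())
E
python3 se.py; python3 go.py box .122 -.34 .03 -.07
```

```text
278 min [ 0.0781 -0.0625] max [ 0.1338 -0.004 ] mean [ 0.1041 -0.0319] xmax at [ 0.1338 -0.0345]
[[1338, -345], [1179, -39], [819, -130], [815, -490], [1037, -624]]
302 min [ 0.0762 -0.0616] max [ 0.1374 -0.0013] mean [ 0.1047 -0.0307] xmax at [ 0.1374 -0.0363]
[[1374, -363], [1171, -12], [856, -58], [792, -140], [779, -472], [1064, -615]]
243 min [ 0.0789 -0.0616] max [ 0.132  -0.0076] mean [ 0.1037 -0.0329] xmax at [ 0.132  -0.0382]
[[1319, -381], [1161, -75], [828, -157], [806, -463], [1064, -615]]
now [ 0.4436 -0.1988  0.0345] th -0.513 | box [ 0.0788 -0.3414] -0.193 t 22.1333
row [0.0322, 0.1403, 0.015, np.float64(-0.0196)] mm 43.0 reach 0.529
```

```bash
python3 -m handwheel '[[0,0.035,0.015,-0.005],[0.01,0.07,0.015,-0.01],[0.02,0.105,0.015,-0.015],[0.032,0.14,0.015,-0.0196],[0.032,0.14,0.015,-0.0196],[0.032,0.14,0.015,-0.0196]]'
python3 go.py box .132 -.162 .03 -.067
```

```text
time: 22.63
position: [0.485, -0.2111, 0.0299]
tool_rot: [0.831, 0.556, -0.0, 0.0]
ft_force: [-0.1, 0.3, -0.1]
grip_width: 0.0196
grip_force: 60.0
now [ 0.485  -0.2111  0.0299] th -0.39 | box [ 0.122 -0.34 ] -0.07 t 22.6333
row [0.5942, -0.0083, -0.0003, np.float64(-0.0005)] mm 178.0 reach 0.552
```

```bash
python3 -m handwheel '[[0.08,-0.001,0,0],[0.16,-0.003,0,0],[0.24,-0.004,0,0],[0.32,-0.005,0,0],[0.4,-0.006,0,0],[0.48,-0.007,0,0],[0.54,-0.008,0,0],[0.594,-0.008,0,0],[0.594,-0.008,0,0],[0.594,-0.004,0,0],[0.594,-0.003,0,0]]'
python3 -m handwheel '[[0,0,0.03,0],[0,0,0.05,0],[0,0,0.06,0],[0,0,0.06,0]]'
python3 go.py box .1335 -.163 -.009 -.067
```

```text
time: 23.55
position: [0.5493, -0.0454, 0.0295]
tool_rot: [0.831, 0.557, -0.002, -0.002]
ft_force: [-1.4, 3.1, -0.4]
grip_width: 0.0197
grip_force: 60.0
time: 23.88
position: [0.5494, -0.0461, 0.0106]
tool_rot: [0.831, 0.557, -0.002, -0.002]
ft_force: [-5.7, 0.7, 0.1]
grip_width: 0.0195
grip_force: 60.1
now [ 0.5494 -0.0461  0.0106] th -0.39 | box [ 0.1312 -0.1632] -0.07 t 23.8833
row [0.0012, 0.008, 0.0654, np.float64(-0.0005)] mm 20.0 reach 0.554
```

```bash
python3 go.py box .135 -.163 .0106 -.045; python3 -m handwheel '[[0,0.007,0,-0.002],[0,0.011,0,-0.004],[0,0.011,0,-0.004],[0,0.011,0.01,-0.004],[0,0.011,0.02,-0.004],[0,0.011,0.03,-0.004],[0,0.011,0.03,-0.004]]'
python3 go.py box .135 -.163 -.009 -.045;  python3 -c "
from h import *
print(robot.get_obs()['moment'])"
```

```text
now [ 0.5494 -0.0461  0.0106] th -0.39 | box [ 0.1312 -0.1632] -0.07 t 23.8833
row [0.0015, 0.0126, 0.0, np.float64(-0.004)] mm 4.0 reach 0.555
time: 24.47
position: [0.553, -0.0471, 0.0026]
tool_rot: [0.824, 0.567, -0.001, -0.001]
ft_force: [-6.9, 1.8, 5.4]
grip_width: 0.0193
grip_force: 60.1
now [ 0.553  -0.0471  0.0026] th -0.365 | box [ 0.1349 -0.163 ] -0.044 t 24.4667
row [0.0, 0.0004, 0.0387, np.float64(0.0001)] mm 12.0 reach 0.555
[0.65662957 0.98091354 0.52239478]
```

```bash
python3 -m handwheel '[[0,-0.006,0,0],[0,-0.012,0,0],[0,-0.018,0,0],[0,-0.022,0,0],[0,-0.022,0,0]]'
python3 -c "
from h import *
print(robot.get_obs()['moment'])"; python3 se.py; python3 lvl.py
```

```text
time: 24.88
position: [0.5514, -0.046, 0.0036]
tool_rot: [0.824, 0.566, 0.002, 0.002]
ft_force: [1.1, -2.5, 2.0]
grip_width: 0.0197
grip_force: 60.0
[-0.12899174 -0.16996723 -0.18632347]
191 min [ 0.0801 -0.0427] max [ 0.1338 -0.004 ] mean [ 0.1051 -0.0251] xmax at [ 0.1338 -0.0345]
[[1328, -408], [1179, -39], [829, -67], [834, -364]]
111 min [ 0.1021 -0.0454] max [0.1444 0.023 ] mean [ 0.1326 -0.0027] xmax at [0.1444 0.0169]
[[1039, 212], [1337, -435], [1400, -444], [1435, 196]]
221 min [ 0.0784 -0.0436] max [ 0.1338 -0.0013] mean [ 0.1055 -0.0235] xmax at [ 0.1338 -0.0345]
[[1328, -408], [1171, -12], [802, -77], [798, -346]]
291 s -0.039 z-meas 0.0307 4
295 s -0.027 z-meas 0.0269 9
327 s 0.072 z-meas 0.0268 6
331 s 0.084 z-meas 0.027 3
```

```bash
python3 -m handwheel '[[0,0.014,0,0],[-0.015,0.018,0.01,0],[-0.03,0.018,0.02,0],[-0.01,0.018,0.03,0],[0.01,0.018,0.038,0],[-0.015,0.018,0.042,0],[-0.015,0.018,0.042,0]]'
python3 -c "
from h import *
print(robot.get_obs()['moment'])"; python3 go.py box .135 -.163 -.009 -.045; python3 lvl.py
```

```text
time: 25.92
position: [0.5511, -0.0495, -0.008]
tool_rot: [0.823, 0.568, -0.0, -0.001]
ft_force: [-2.4, 6.6, 19.0]
grip_width: 0.0192
grip_force: 60.0
[1.18134884 0.15504055 0.4305635 ]
now [ 0.5511 -0.0495 -0.008 ] th -0.363 | box [ 0.1339 -0.1658] -0.042 t 25.9167
row [0.0094, 0.0033, 0.0035, np.float64(0.0004)] mm 3.0 reach 0.555
290 s -0.039 z-meas 0.0263 5
294 s -0.026 z-meas 0.0244 9
322 s 0.06 z-meas 0.0341 2
326 s 0.072 z-meas 0.0343 7
330 s 0.084 z-meas 0.0366 5
```

```bash
python3 -m handwheel '[[0,0,-0.06,0],[0,0,-0.13,0],[0,0,-0.18,0],[0,0,-0.18,0]]'
python3 go.py box .122 -.3 .045 -.045 .08 -.345 .045 -.19
```

```text
time: 26.35
position: [0.5505, -0.0503, 0.0457]
tool_rot: [0.823, 0.568, -0.001, -0.001]
ft_force: [-1.9, 0.3, 1.0]
grip_width: 0.0194
grip_force: 60.0
now [ 0.5505 -0.0503  0.0457] th -0.362 | box [ 0.1336 -0.1668] -0.041 t 26.35
row [-0.4451, -0.0202, 0.0028, np.float64(0.0006)] mm 134.0 reach 0.527
row [-0.6008, -0.1539, 0.0033, np.float64(0.0237)] mm 186.0 reach 0.488
```

```bash
python3 -m handwheel '[[-0.09,-0.004,0,0],[-0.18,-0.008,0,0],[-0.27,-0.012,0,0],[-0.36,-0.016,0,0],[-0.445,-0.02,0,0],[-0.5,-0.065,0,0.008],[-0.55,-0.11,0,0.016],[-0.6,-0.154,0,0.0237],[-0.6,-0.154,0.05,0.0237],[-0.6,-0.154,0.1,0.0237],[-0.6,-0.154,0.15,0.0237],[-0.6,-0.154,0.172,0.0237],[-0.6,-0.154,0.172,0.0237]]'
python3 -m handwheel '[[0,0,0,0],[0,0,0,0],[0,0,0,0],[0,0,0.01,0],[0,0,0.019,0],[0,0,0.019,0],[0,0,0.019,0]]' 38 3
python3 -m handwheel '[[0,0,0,0],[0,0,0,0],[0,0,0,0],[0,0,0,0],[0,0,0,0],[0,0,0,0]]' 0 3
python3 go.py box .12 -.3 .045 -.045
```

```text
time: 27.43
position: [0.443, -0.2013, -0.0091]
tool_rot: [0.863, 0.504, -0.001, -0.002]
ft_force: [-0.4, 0.2, -0.4]
grip_width: 0.0196
grip_force: 60.0
time: 28.02
position: [0.4452, -0.2029, -0.0122]
tool_rot: [0.864, 0.504, 0.0, 0.001]
ft_force: [-0.6, 0.1, 6.8]
grip_width: 0.0326
grip_force: 3.5
time: 28.52
position: [0.4448, -0.2026, -0.0122]
tool_rot: [0.864, 0.504, 0.0, 0.0]
ft_force: [-0.9, 0.7, 8.4]
grip_width: 0.0318
grip_force: 3.9
now [ 0.4448 -0.2026 -0.0122] th -0.514 | box [ 0.0812 -0.3447] -0.193 t 28.5167
row [0.1709, 0.0984, -0.1907, np.float64(-0.0236)] mm 82.0 reach 0.525
```

```bash
python3 -m handwheel '[[0,0,-0.006,0],[0,0,-0.008,0],[0,0,-0.008,0],[0,0,-0.008,0],[0,0,-0.008,0],[0,0,-0.008,0],[0,0,-0.008,0]]' 0 3
python3 -m handwheel '[[0,0,-0.02,0],[0,0,-0.04,0],[0,0,-0.06,0],[0,0,-0.08,0],[0,0,-0.1,0],[0,0,-0.12,0],[0,0,-0.14,0],[0,0,-0.16,0],[0,0,-0.18,0],[0,0,-0.2,0],[0,0,-0.2,0]]'
python3 lvl.py
```

```text
time: 29.1
position: [0.4447, -0.2026, -0.0107]
tool_rot: [0.864, 0.504, -0.0, -0.0]
ft_force: [-1.1, 0.7, 0.5]
grip_width: 0.0202
grip_force: 3.0
time: 30.02
position: [0.4453, -0.203, 0.0506]
tool_rot: [0.864, 0.504, 0.0, 0.001]
ft_force: [0.0, -0.2, -0.3]
grip_width: 0.0203
grip_force: 3.0
246 s 0.016 z-meas 0.0076 2
250 s 0.028 z-meas 0.0095 7
254 s 0.04 z-meas 0.0093 9
258 s 0.052 z-meas 0.0032 8
262 s 0.064 z-meas 0.0031 8
266 s 0.076 z-meas -0.0031 5
270 s 0.088 z-meas -0.0073 3
274 s 0.1 z-meas -0.0115 1
294 s 0.16 z-meas -0.0307 2
```

```bash
python3 -m handwheel '[[0,0,0,0],[0,0,0,0],[0,0,0,0],[0,0,-0.05,0],[0,0,-0.1,0],[0,0,-0.1,0]]' 0 60
python3 lvl.py; python3 go.py box .125 -.33 .08 -.05
```

```text
time: 30.62
position: [0.4459, -0.2034, 0.081]
tool_rot: [0.864, 0.504, 0.001, 0.002]
ft_force: [0.5, -0.3, -0.5]
grip_width: 0.0194
grip_force: 60.0
244 s 0.012 z-meas 0.0074 3
248 s 0.024 z-meas 0.0072 5
252 s 0.036 z-meas 0.011 9
256 s 0.048 z-meas 0.007 9
260 s 0.059 z-meas 0.003 9
264 s 0.071 z-meas -0.001 5
268 s 0.083 z-meas -0.0051 3
272 s 0.094 z-meas -0.0111 2
276 s 0.106 z-meas -0.0152 2
280 s 0.118 z-meas -0.0193 2
284 s 0.13 z-meas -0.0234 4
288 s 0.142 z-meas -0.0295 3
292 s 0.154 z-meas -0.0317 4
296 s 0.166 z-meas -0.0238 10
now [ 0.4449 -0.2027  0.0795] th -0.514 | box [ 0.0814 -0.3447] -0.194 t 30.7167
row [0.0762, 0.1333, -0.0017, np.float64(-0.0228)] mm 46.0 reach 0.531
```

```bash
python3 -m handwheel '[[0.02,0.03,0,-0.006],[0.04,0.065,0,-0.012],[0.06,0.1,0,-0.018],[0.076,0.133,-0.002,-0.023],[0.076,0.133,-0.002,-0.023],[0.076,0.133,-0.002,-0.023]]'
python3 go.py box .1285 -.149 .08 -.05
```

```text
time: 31.22
position: [0.491, -0.2021, 0.0792]
tool_rot: [0.825, 0.566, -0.0, -0.0]
ft_force: [0.0, 1.3, -0.7]
grip_width: 0.0193
grip_force: 60.0
now [ 0.491  -0.2021  0.0792] th -0.369 | box [ 0.1249 -0.3296] -0.048 t 31.2167
row [0.6018, -0.0169, -0.0026, np.float64(0.0003)] mm 181.0 reach 0.552
```

```bash
python3 -m handwheel '[[0.08,-0.002,0,0],[0.16,-0.004,0,0],[0.24,-0.007,0,0],[0.32,-0.009,0,0],[0.4,-0.011,0,0],[0.48,-0.013,0,0],[0.54,-0.015,0,0],[0.602,-0.017,0,0],[0.602,-0.017,0,0],[0.602,-0.017,0.02,0],[0.602,-0.017,0.04,0],[0.602,-0.017,0.06,0],[0.602,-0.017,0.072,0],[0.602,-0.017,0.072,0]]'
python3 rod.py .02; python3 go.py box .1285 -.149 .056 -.05
```

```text
time: 32.38
position: [0.5499, -0.0328, 0.0571]
tool_rot: [0.825, 0.565, -0.001, -0.001]
ft_force: [-0.8, -0.8, -1.3]
grip_width: 0.0193
grip_force: 60.0
0.95 414 [[0.0846, -0.4938], [0.0949, -0.5262], [-0.1153, -0.5901], [-0.1255, -0.5581]] ext +y [ 0.0846 -0.4938] min x [-0.1238 -0.5635]
0.57 374 [[0.201, -0.6704], [0.4055, -0.7356], [0.3958, -0.7666], [0.1916, -0.7011]] ext +y [ 0.2039 -0.6716] min x [ 0.1983 -0.6821]
star 0.52 [ 0.1099 -0.0162]
now [ 0.5511 -0.0326  0.0583] th -0.37 | box [ 0.1285 -0.1498] -0.05 t 32.5333
row [0.0026, -0.0003, 0.0077, np.float64(0.0)] mm 2.0 reach 0.552
```

```bash
python3 -m handwheel '[[-0.03,0,0.002,0],[-0.06,0,0.002,0],[-0.08,0,0.002,0],[-0.1,0,0.002,0],[-0.12,0,0.002,0],[-0.14,0,0.002,0],[-0.16,0,0.002,0],[-0.18,0,0.002,0],[-0.2,0,0.002,0],[-0.2,0,0.002,0]]'
python3 se.py; python3 go.py box .1285 -.149 .056 -.05
```

```text
time: 33.37
position: [0.5291, -0.0892, 0.0578]
tool_rot: [0.825, 0.565, -0.0, 0.0]
ft_force: [0.4, -0.2, -1.3]
grip_width: 0.0197
grip_force: 60.0
233 min [ 0.0749 -0.0922] max [ 0.126  -0.0445] mean [ 0.1019 -0.0702] xmax at [ 0.126 -0.085]
[[1241, -885], [1210, -507], [869, -472], [766, -804], [882, -885]]
253 min [ 0.0722 -0.0913] max [ 0.127  -0.0427] mean [ 0.1015 -0.0696] xmax at [ 0.127  -0.0787]
[[1237, -498], [860, -445], [732, -696], [739, -813], [1070, -912], [1268, -876]]
271 min [ 0.0714 -0.0931] max [ 0.1287 -0.0436] mean [ 0.1016 -0.0703] xmax at [ 0.1287 -0.0841]
[[1287, -840], [1201, -480], [887, -436], [713, -732], [783, -858], [1223, -921]]
now [ 0.5294 -0.0878  0.0578] th -0.369 | box [ 0.1254 -0.209 ] -0.048 t 33.7167
row [0.2002, 0.0007, 0.0061, np.float64(0.0003)] mm 60.0 reach 0.552
```

```bash
python3 -m handwheel '[[-0.025,0,0,0],[-0.05,0,0,0],[-0.075,0,0,0],[-0.1,0,0,0],[-0.125,0,0,0],[-0.15,0,0,0],[-0.175,0,0,0],[-0.2,0,0,0],[-0.225,0,0,0],[-0.25,0,0,0],[-0.275,0,0,0],[-0.3,0,0,0],[-0.325,0,0,0],[-0.35,0,0,0],[-0.367,0,0,0],[-0.367,0,0,0]]'
python3 se.py; python3 go.py box .1285 -.149 .056 -.05
```

```text
time: 35.05
position: [0.4895, -0.192, 0.0579]
tool_rot: [0.825, 0.565, -0.0, 0.0]
ft_force: [0.2, -0.0, -0.4]
grip_width: 0.0194
grip_force: 60.0
290 min [ 0.0576 -0.2095] max [ 0.1166 -0.1477] mean [ 0.089  -0.1783] xmax at [ 0.1166 -0.1955]
[[1165, -1954], [1151, -1631], [1098, -1559], [776, -1486], [576, -1789], [823, -2095]]
305 min [ 0.0568 -0.2104] max [ 0.1179 -0.1468] mean [ 0.0893 -0.1775] xmax at [ 0.1179 -0.1623]
[[1161, -1568], [830, -1468], [567, -1762], [796, -2103], [1138, -1963]]
264 min [ 0.0568 -0.2068] max [ 0.1148 -0.1504] mean [ 0.0876 -0.1789] xmax at [ 0.1148 -0.1901]
[[1138, -1963], [1080, -1595], [812, -1504], [567, -1762], [814, -2068]]
now [ 0.4898 -0.1904  0.0579] th -0.369 | box [ 0.1201 -0.3189] -0.048 t 35.4
row [0.5669, 0.0006, 0.0063, np.float64(0.0003)] mm 170.0 reach 0.552
```

```bash
python3 -m handwheel '[[0.015,0,0,0],[0.02,0,-0.07,0],[0.02,0,-0.15,0],[0.02,0,-0.2,0],[0.02,0,-0.2,0]]'
python3 go.py .48 -.43 .118 -1.80
```

```text
time: 35.82
position: [0.4941, -0.1858, 0.1207]
tool_rot: [0.825, 0.565, 0.001, 0.003]
ft_force: [0.6, -0.6, 0.7]
grip_width: 0.0197
grip_force: 60.0
now [ 0.4941 -0.1858  0.1207] th -0.369 | box [ 0.1227 -0.3131] -0.048 t 35.8167
row [-0.7763, 0.2497, 0.0115, np.float64(0.2278)] mm 245.0 reach 0.644
```

```bash
python3 -m handwheel '[[-0.06,0.02,0,0.018],[-0.12,0.04,0,0.036],[-0.18,0.06,0,0.054],[-0.24,0.08,0,0.072],[-0.3,0.1,0,0.09],[-0.36,0.12,0,0.108],[-0.42,0.14,0,0.126],[-0.48,0.155,0,0.144],[-0.54,0.17,0,0.162],[-0.6,0.19,0,0.18],[-0.66,0.21,0,0.198],[-0.72,0.23,0,0.215],[-0.776,0.25,0,0.228],[-0.776,0.25,0,0.228],[-0.776,0.25,0.05,0.228],[-0.776,0.25,0.12,0.228],[-0.776,0.25,0.17,0.228],[-0.776,0.25,0.17,0.228]]'
python3 -m handwheel '[[0,0,0,0],[0,0,0.04,0],[0,0,0.08,0],[0,0,0.12,0],[0,0,0.16,0],[0,0,0.2,0],[0,0,0.24,0],[0,0,0.255,0],[0,0,0.255,0],[0,0,0.255,0]]' 0 3
```

```text
time: 37.32
position: [0.4755, -0.4254, 0.0625]
tool_rot: [0.993, -0.114, -0.003, -0.004]
ft_force: [0.3, 1.3, -2.2]
grip_width: 0.0196
grip_force: 60.0
time: 38.15
position: [0.4776, -0.4293, -0.0101]
tool_rot: [0.993, -0.115, -0.0, -0.0]
ft_force: [-0.6, -0.1, -0.7]
grip_width: 0.0201
grip_force: 3.0
```

```bash
python3 -m handwheel '[[0,0,0,0],[0,0,0,0],[0,0,0,0],[0,0,0,0],[0,0,-0.05,0],[0,0,-0.15,0],[0,0,-0.28,0],[0,0,-0.41,0],[0,0,-0.45,0],[0,0,-0.45,0]]' 40 30
python3 go.py .47 -.25 .12 -1.0
```

```text
time: 38.98
position: [0.4799, -0.4319, 0.1305]
tool_rot: [0.993, -0.115, 0.004, 0.004]
ft_force: [-0.3, 0.2, -1.6]
grip_width: 0.0349
grip_force: 0.0
now [ 0.4799 -0.4319  0.1305] th -1.802 | box [ 0.1868 -0.5512] -1.482 t 38.9833
row [-0.1714, -0.5829, 0.0297, np.float64(-0.1276)] mm 182.0 reach 0.532
```

```bash
python3 -m handwheel '[[-0.02,-0.06,0,-0.018],[-0.04,-0.12,0,-0.036],[-0.06,-0.18,0,-0.054],[-0.08,-0.25,0,-0.072],[-0.09,-0.31,0,-0.09],[-0.11,-0.37,0,-0.108],[-0.12,-0.43,0,-0.126],[-0.14,-0.49,0,-0.144],[-0.15,-0.55,0,-0.162],[-0.17,-0.61,0,-0.18],[-0.185,-0.67,0,-0.198],[-0.2,-0.72,0,-0.216],[-0.21,-0.745,0,-0.2327],[-0.21,-0.745,0,-0.2327]]' 82
python3 se.py; python3 rod.py .011; python3 go.py box .0818 -.178 .1 -.017 .0818 -.178 .0015 -.017
```

```text
time: 40.15
position: [0.4656, -0.1944, 0.1238]
tool_rot: [0.815, 0.579, -0.001, -0.003]
ft_force: [-0.2, 0.4, -0.3]
grip_width: 0.0714
grip_force: 0.0
285 min [ 0.0603 -0.2095] max [ 0.1166 -0.1477] mean [ 0.0905 -0.1778] xmax at [ 0.1166 -0.1955]
[[823, -2095], [1165, -1954], [1134, -1577], [803, -1477], [603, -1780]]
299 min [ 0.0576 -0.2095] max [ 0.1157 -0.1495] mean [ 0.0889 -0.1788] xmax at [ 0.1157 -0.1928]
[[1156, -1927], [1142, -1604], [839, -1495], [758, -1521], [576, -1789], [823, -2095], [1120, -1999]]
302 min [ 0.0576 -0.2095] max [ 0.1166 -0.1477] mean [ 0.0894 -0.1782] xmax at [ 0.1166 -0.1955]
[[1165, -1954], [1151, -1631], [1098, -1559], [776, -1486], [576, -1789], [823, -2095]]
0.96 462 [[0.0842, -0.4923], [0.0959, -0.5274], [-0.1122, -0.5937], [-0.1238, -0.5591]] ext +y [ 0.0842 -0.4924] min x [-0.1219 -0.5643]
0.85 470 [[0.1994, -0.6704], [0.4121, -0.7354], [0.4019, -0.7696], [0.1895, -0.7043]] ext +y [ 0.2078 -0.673 ] min x [ 0.1959 -0.6825]
0.6 359 [[0.1464, -0.5436], [0.36, -0.5018], [0.3669, -0.5344], [0.1533, -0.5758]] ext +y [ 0.3594 -0.5019] min x [ 0.1485 -0.5533]
star 0.8 [ 0.092  -0.1859]
star 0.39 [0.2546 0.0561]
now [ 0.4677 -0.1977  0.1253] th -0.341 | box [ 0.1014 -0.3328] -0.021 t 40.65
row [0.5146, -0.0759, 0.0844, np.float64(-0.0006)] mm 158.0 reach 0.5
row [0.5146, -0.0759, 0.4127, np.float64(-0.0006)] mm 199.0 reach 0.5
```

```bash
python3 -m handwheel '[[0.1,-0.015,0,0],[0.2,-0.03,0,0],[0.3,-0.045,0.05,0],[0.4,-0.06,0.1,0],[0.47,-0.07,0.15,0],[0.515,-0.0725,0.22,0],[0.515,-0.0725,0.3,0],[0.515,-0.0725,0.36,0],[0.515,-0.0725,0.39,0],[0.515,-0.0725,0.41,0],[0.515,-0.0725,0.412,0],[0.515,-0.0725,0.412,0]]'
python3 go.py box .0828 -.178 .0015 -.017
```

```text
time: 41.65
position: [0.499, -0.0448, 0.002]
tool_rot: [0.817, 0.577, 0.0, 0.0]
ft_force: [-0.2, 0.5, -0.4]
grip_width: 0.0712
grip_force: 0.0
now [ 0.499  -0.0448  0.002 ] th -0.341 | box [ 0.083  -0.1778] -0.02 t 41.65
row [-0.0006, -0.0005, 0.0017, np.float64(-0.0005)] mm 1.0 reach 0.501
```

```bash
python3 -m handwheel '[[0,0,0,0],[0,0,0,0],[0,0,0,0],[0,0,0,0],[0,0,0,0],[0,0,0,0]]' 0 20
python3 -m handwheel '[[0,0,-0.03,0],[0,0,-0.13,0],[0,0,-0.26,0],[0,0,-0.38,0],[0,0,-0.42,0],[0,0,-0.42,0]]'
python3 go.py box 0 -.04 .128 -.02 0 -.04 .05 -.02; python3 st.py|grep -v tw
```

```text
time: 42.15
position: [0.4994, -0.0448, 0.0026]
tool_rot: [0.817, 0.577, 0.001, 0.001]
ft_force: [0.4, -1.3, 5.8]
grip_width: 0.0567
grip_force: 18.4
time: 42.65
position: [0.5007, -0.0448, 0.1314]
tool_rot: [0.816, 0.577, 0.002, 0.003]
ft_force: [1.3, -0.5, -1.4]
grip_width: 0.0566
grip_force: 18.4
now [ 0.5007 -0.0448  0.1314] th -0.34 | box [ 0.0846 -0.1773] -0.019 t 42.65
row [0.452, -0.2909, 0.0093, np.float64(0.0001)] mm 161.0 reach 0.477
row [0.452, -0.2928, 0.2693, np.float64(0.0001)] mm 181.0 reach 0.477
scene cylinder_mid 0.74 [280. 176.] 444 box [ 0.2613 -0.5413] world [ 0.5538 -0.446 ]
scene cylinder_mid 0.72 [256. 270.] 553 box [ 0.2245 -0.2826] world [ 0.6003 -0.1889]
```

```bash
python3 -m handwheel '[[0.09,-0.06,0,0],[0.18,-0.12,0,0],[0.27,-0.18,0,0],[0.36,-0.23,0,0],[0.452,-0.29,0,0],[0.452,-0.29,0.03,0],[0.452,-0.29,0.12,0],[0.452,-0.29,0.22,0],[0.452,-0.29,0.3,0],[0.452,-0.29,0.35,0],[0.452,-0.29,0.37,0],[0.452,-0.29,0.37,0]]'
python3 go.py box 0 -.04 .02 -.02
```

```text
time: 44.05
position: [0.4607, 0.112, 0.0149]
tool_rot: [0.817, 0.577, -0.002, -0.001]
ft_force: [0.6, -0.8, -0.8]
grip_width: 0.0567
grip_force: 18.4
now [0.4607 0.112  0.0149] th -0.34 | box [-0.0028 -0.041 ] -0.02 t 44.05
row [0.0034, 0.0091, -0.0171, np.float64(0.0)] mm 6.0 reach 0.477
```

```bash
python3 -m handwheel '[[0,0,0,0],[0,0,0,0],[0,0,0,0],[0,0,-0.1,0],[0,0,-0.22,0],[0,0,-0.35,0],[0,0,-0.48,0],[0,0,-0.52,0],[0,0,-0.52,0]]' 78
python3 - <<'E'
from h import *
B=np.load("box.npy"); c,s=np.cos(B[2]),np.sin(B[2]); R=np.array([[c,-s],[s,c]]); b=lambda w:(R.T@(w[:2]-B[:2])).round(4)
d=vision.camera("top")
g=lambda x,y:(140+(y-1.5)/4,75+(x-1.5)/4)
print("bar top corners",[b(ray(d,g(*p),.1015)) for p in[(100,237),(80,325)]])
for c in("top","scene"):
    d=vision.camera(c)
    for x in vision.outline_of(c,"lid_bar"):
        print(c,round(x["conf"],2),x["mask"].sum(),b(ray(d,x["point"],.098)))
E
python3 go.py box 0 .2 .172 -.02
```

```text
time: 44.8
position: [0.4649, 0.1126, 0.1776]
tool_rot: [0.816, 0.577, 0.005, 0.003]
ft_force: [0.8, 0.1, -0.9]
grip_width: 0.0678
grip_force: 0.0
bar top corners [array([0.0323, 0.2231]), array([-0.0279,  0.2159])]
top 0.89 2070 [0.005  0.1856]
scene 0.87 1473 [0.0067 0.1449]
scene 0.75 368 [ 0.0323 -0.1987]
now [0.4606 0.1124 0.1715] th -0.34 | box [-0.003  -0.0407] -0.02 t 45.05
row [0.8024, -0.0057, -0.0025, np.float64(0.0001)] mm 241.0 reach 0.637
```

```bash
python3 -m handwheel '[[0.13,0,0,0],[0.26,0,0,0],[0.39,0,0,0],[0.52,0,0,0],[0.65,0,0,0],[0.78,0,0,0],[0.91,0.005,0,0],[1,0.008,0,0],[1,0.008,0,0],[1,0.008,0,0]]' 0 30
python3 go.py box 0 .27 .074 -.02
```

```text
time: 45.88
position: [0.5631, 0.3953, 0.1698]
tool_rot: [0.816, 0.578, -0.002, -0.0]
ft_force: [-0.5, -0.6, -0.0]
grip_width: 0.0093
grip_force: 0.0
now [0.5631 0.3953 0.1698] th -0.338 | box [0.0052 0.2601] -0.017 t 45.8833
row [0.0338, -0.017, 0.3192, np.float64(0.0004)] mm 96.0 reach 0.693
```

```bash
python3 -m handwheel '[[0.034,-0.017,0.06,0],[0.034,-0.017,0.16,0],[0.034,-0.017,0.25,0],[0.034,-0.017,0.3,0],[0.034,-0.017,0.313,0],[0.034,-0.017,0.313,0]]'
python3 -m handwheel '[[-0.05,0,0,0],[-0.1,0,0,0],[-0.15,0,0,0],[-0.2,0,0,0],[-0.25,0,0,0],[-0.3,0,0,0],[-0.3,0,0,0]]'
python3 go.py box 0 .12 .076 -.02
```

```text
time: 46.38
position: [0.561, 0.4036, 0.0763]
tool_rot: [0.817, 0.577, -0.003, -0.0]
ft_force: [-0.5, 0.5, 0.4]
grip_width: 0.0004
grip_force: 0.0
time: 46.97
position: [0.5328, 0.3187, 0.0804]
tool_rot: [0.817, 0.576, 0.0, 0.0]
ft_force: [0.0, 0.3, -0.8]
grip_width: 0.0003
grip_force: 0.0
now [0.5328 0.3187 0.0804] th -0.342 | box [0.0005 0.1778] -0.022 t 46.9667
row [-0.1928, 0.0024, 0.0148, np.float64(-0.0003)] mm 58.0 reach 0.578
```

```bash
python3 -m handwheel '[[-0.04,0,0.012,0],[-0.08,0,0.012,0],[-0.12,0,0.012,0],[-0.16,0,0.012,0],[-0.193,0,0.012,0]]'
python3 -m handwheel '[[-0.01,0,0,0],[-0.02,0,0,0],[-0.03,0,0,0],[-0.035,0,0,0]]'
python3 go.py box 0 .1 .076 -.02
```

```text
time: 47.38
position: [0.5137, 0.2655, 0.0758]
tool_rot: [0.817, 0.577, 0.001, 0.0]
ft_force: [1.7, 2.1, 0.8]
grip_width: 0.0005
grip_force: 0.9
time: 47.72
position: [0.5097, 0.2563, 0.0752]
tool_rot: [0.817, 0.577, -0.0, -0.0]
ft_force: [-0.0, 0.3, 1.0]
grip_width: 0.0003
grip_force: 0.8
now [0.5097 0.2563 0.0752] th -0.34 | box [-0.0017  0.1114] -0.02 t 47.7167
row [-0.0378, 0.0066, -0.0027, np.float64(0.0001)] mm 12.0 reach 0.564
```

```bash
python3 -m handwheel '[[-0.012,0,0,0],[-0.022,0,0,0],[-0.022,0,0,0]]'
python3 -m handwheel '[[-0.008,0,0,0],[-0.015,0,0,0],[-0.015,0,0,0]]'
python3 -m handwheel '[[-0.008,0,0,0],[-0.012,0,0,0],[-0.012,0,0,0]]'
python3 go.py box 0 .1 .076 -.02
```

```text
time: 47.97
position: [0.5096, 0.2552, 0.0755]
tool_rot: [0.818, 0.576, 0.005, -0.002]
ft_force: [1.4, 16.7, -2.9]
grip_width: 0.0006
grip_force: 7.9
time: 48.22
position: [0.5096, 0.2549, 0.0757]
tool_rot: [0.818, 0.575, 0.008, -0.004]
ft_force: [2.3, 28.3, -6.5]
grip_width: 0.0005
grip_force: 13.6
time: 48.47
position: [0.5098, 0.2548, 0.0759]
tool_rot: [0.819, 0.574, 0.011, -0.005]
ft_force: [5.3, 37.3, -9.3]
grip_width: 0.0005
grip_force: 18.3
now [0.5098 0.2548 0.0759] th -0.348 | box [-0.0012  0.1099] -0.028 t 48.4667
row [-0.033, 0.0049, -0.0012, np.float64(-0.0012)] mm 10.0 reach 0.564
```

```bash
python3 -m handwheel '[[0.03,0,0,0],[0.07,0,0,0],[0.11,0,0,0],[0.11,0,-0.1,0],[0.11,0,-0.22,0],[0.11,0,-0.35,0],[0.2,0,-0.35,0],[0.33,0,-0.35,0],[0.46,0,-0.35,0],[0.59,0,-0.35,0],[0.72,0,-0.35,0],[0.72,0,-0.35,0]]'
python3 - <<'E'
from h import *
f1=vision.camera("top")["frame"][130:280,60:300,::-1]; f2=vision.camera("scene")["frame"][150:320,80:430,::-1]
f1=cv2.resize(f1,None,fx=2,fy=2,interpolation=2); f2=cv2.resize(f2,None,fx=1.6,fy=1.6,interpolation=2)
W=max(f1.shape[1],f2.shape[1]); p=lambda f:cv2.copyMakeBorder(f,0,0,0,W-f.shape[1],0)
im=np.vstack([p(f1),p(f2)]); print(im.shape); cv2.imwrite("pics/last.png",im)
E
```

```text
time: 49.47
position: [0.5786, 0.4526, 0.1793]
tool_rot: [0.816, 0.579, 0.002, -0.001]
ft_force: [0.6, 0.4, 0.7]
grip_width: 0.0006
grip_force: 0.0
(572, 560, 3)
```

View pics/last.png

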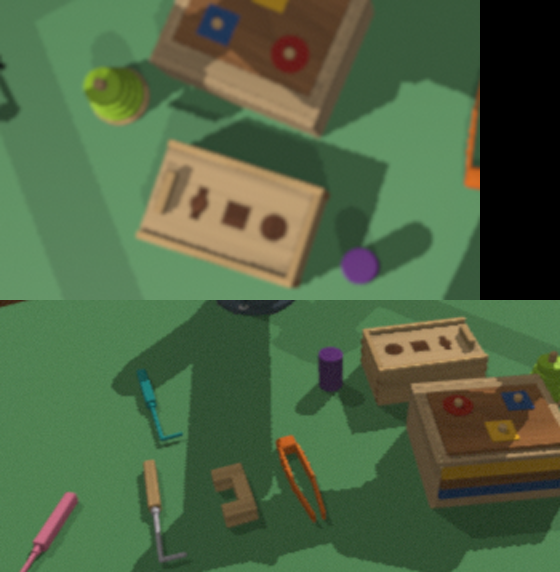

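The last picture shows the lid's end flush with the box's +y end (top view, about row 201, col 144). The rod lies flat where it started, and the cylinder (row 262, col 240), tweezer and bridge look unmoved.

```bash
python3 -c "
from h import *
print(job.hand_in())"
```

```text
the job is handed in; nothing more can be done
None
```

The job is handed in at about 50 s of the 72 s limit: the star was hooked out of the gap, the rod laid flat again, the star put in the box and the lid pushed to its hard stop (up to 37 N at the wrist there). In the last picture the other toys look where they were. The first two hooking tries pressed the rod onto the star at up to 21 N and fingertips pressed the table at 46 N once.

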